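# Stow the tea tubes and bolt the stowage box

### The arm

A 7-joint arm with a two-finger parallel gripper is mounted at the origin on the work surface. World frame = base frame: x ahead of the robot, y to its left, z up, the work surface at z = 0. Lengths are in m, angles in rad, forces in N, time in s.
With the tool pointing down it reaches from about 0.425 to 0.925 m from the base axis. Payload 6.8 kg.
Tool frame: the origin (TCP) lies midway between the tips of the shut fingers; the grasp point (between the pads) lies 19 mm behind it; z points along the fingers, y is the direction in which the jaws open and shut (so a half turn about z gives the same grasp; the last joint's range is limited). The gripper opens to 85 mm and grips with 20 to 120 N. Pads are 22 mm wide; open, the fingers measure 114 mm over their backs; the gripper's body (76 mm by 85 mm) begins 54 mm behind the grasp point. The pads swing forward as they close: fully open they stand 13 mm farther back than shut.
Start: joints at [-1.215, 0.477, 0.022, 1.555, -0.011, 1.109, -0.083], TCP at [0.302, 0.604, 0.194] pointing down, gripper open.
Joint ranges: [-2.96, 2.96], [-0.34, 2.1], [-1.41, 1.46], [0.24, 2.44], [-1.37, 4.51], [0.17, 1.92], [-2.96, 2.96]. Speed limits (rad/s): [2.39, 2.39, 3.14, 3.14, 3.14, 3.14, 3.14].

### API

Orientations are given as a unit quaternion [w, x, y, z].
In Python, from station import * gives the robot as it stands. The module is installed in compiled form; this text tells all that it offers.
- The arm moves only by the tool jog_arm, never from a script. Its arguments are lists of equal length, an entry for each row: "dp": the shift along the tool's x, y, z in units of 25 mm (1.0 is 25 mm), a list of three; "angular": the turn, a rotation vector about the tool's x, y, z in units of 5 degrees (1.0 is 5 degrees), a list of three; "claw": the finger opening in mm, from 0 to 85.4. A call has exactly 5 rows; each row is the pose to reach, as a shift and turn from the pose commanded when the call began, along the tool's axes at that moment; what a row does not reach only later rows make up. A row lasts 1/10 s, in which the tool goes at most 50 mm and 8.59 degrees, less where a joint would pass 70% of its speed; a pose out of reach is approached as far as the arm can. A call with a gripper value outside its range is refused whole. The fingers move at their own pace and stop on an object; "grip_force" is the grip in N (left out, the last holds). Time passes only in rows, so rows that repeat a pose let the fingers close, or fill a call up. It gives the time, the measured TCP pose, the force and the opening at its end, in the units of the state.
- get_obs(): the state, without advancing time (a new reading comes with each control period).
- read_camera(name): name is "scene" or "side" or "wrist"; returns a dict with "pixels" (480x640x3 uint8, blue, green, red), "camera_matrix" (3x3 intrinsics, pixels), "rvec" (rotation vector, rad) and "tvec" (3), from world to camera coordinates, as OpenCV has them. Camera axes: x right, y down, z forward; pixel columns grow to the right and rows downward; lengths in m; the calibration is good to about 2 mm. The wrist camera is an equidistant fisheye: a pixel r from the principal point sees the ray r / f radians off the axis. A picture is of the moment at which its call begins. There is no depth.
- hand_in(): hands the job in, once; it reports no verdict.
The state is a dict: "t": time; "q": joint angles; "joint_vel": joint speeds; "joint_torque": joint torques, N m; "eef_pos": TCP position; "tool_rot": TCP orientation; "contact_force": force on the tool from outside, world axes, zero at the start; "torque": the same for the moment, N m; "gripper_width": opening from 0.0 (shut) to 1.0 (fully open).
Only numpy, scipy, OpenCV 4.12 (cv2) and the standard library are available. Lean on these libraries where they do the work, as an engineer would, in place of code of your own. Each camera call takes 0.05 s, during which the arm holds its last target.

### The job

We are about to drive off, so stow the tea tubes: lay every steel tube from the white draining tray into the ribbed stowage box, each lying along a groove of its own and set down gently, not dropped. Then shut the lid, slide its barrel bolt fully across into the keeper and turn the bolt's handle all the way down into the notch. Leave the other kitchen things where they stand.

Things in the scene. Friction and masses are not known exactly. Their poses are not given: they have to be found in the camera images.
- box: Plywood stowage box, fixed, 340 (x) x 192 (y) mm, yaw up to 0.17 rad; origin on the worktop under the middle of its ribbed bed, z up. Inside 316 (x) x 150 (y) mm, inner floor at z = 10 mm. End and hinge walls 62 mm high; hinge wall at y = +75 to +91 mm; front rim at y = -75 to -101 mm, 71 mm high, flush with the shut lid's outer face
- bed (a point): middle of the ribbed bed (box x = 0, y = 0, z = 27.3 mm: height of a lying tube's axis; axes as the box's). Ten ribs, 10 mm thick, tops at z = 20 mm, run along y, pitch 29 mm; between them nine grooves at x = -116, -87, -58, -29, 0, +29 .. +116 mm. A tube fits in each, but for finger room leave one empty between tubes: -116, -58, 0, +58, +116
- keeper (a point): middle of the keeper, the steel staple on the box's front rim into which the bolt's nose goes: 25 mm wide in x, at box x = 0, y = -86 to -100 mm, its top 96 mm above the worktop; this point is on the bolt's axis, 82 mm above the worktop
- tray: white plastic draining tray, fixed, 180 (x) x 424 (y) mm, rim 12 mm high; origin on the worktop under its middle. Fourteen ribs 10 mm thick run along x at y = -188.5, -159.5, .. +188.5 mm (pitch 29 mm), tops at z = 9 mm. The tubes lie along x in the grooves between, at first at y = -174, -87, 0, +87 or +174 mm, axis at z = 16.3 mm
- lid (a joint): angle q of the lid (rad): 0 shut, 1.62 to 1.85 (standing open) at the start. 9 mm plywood, 340 mm along box x, 174 mm from hinge to free edge. Stiff friction hinge (0.4 N m), no spring: it stays where it is left and is pushed shut with some 3 to 5 N near the free edge. The bolt is on its outer face, on the middle line
- hinge (a point): middle of the lid's hinge line (along box x) at box y = +91 mm, z = 62 mm, level with the panel's inner face; axes as the box's. In them the panel runs from here along (0, -cos q, sin q) and its outer face, 9 mm farther, looks along (0, sin q, cos q)
- lid_edge (a point): middle of the lid's free edge, half-way through its thickness
- bolt (a joint): how far the steel barrel bolt is slid across (m): 0 to 0.008 at the start, 0.030 fully across (a stop). It slides from the hinge side to the lid's free edge, which is box -y with the lid shut; about 3 N. The slotted barrel (19 mm wide) holds the handle upright (up to 0.2 rad of play) until fully across; there a notch 12 mm wide lets it turn down
- bolt_axis (a point): point on the bolt's axis where the handle's stem comes out; moves with the bolt. The axis is 11 mm above the lid's outer face; the barrel's top is 23 mm above that face; barrel and base plate reach from the free edge 80 mm inwards
- handle (a joint): angle of the bolt's handle (rad): 0 upright (square to the lid, 0 to 0.08 at the start), 1.5 fully down in the notch. It turns about the bolt's axis, falling towards box -x; friction 0.04 N m, it stays where it is left
- knob (a point): middle of the knob on the bolt's handle, 39 mm from the bolt's axis: knob 16 mm thick, 26 mm long, on a stem 8 mm thick. Lid shut and handle upright: 121 mm above the worktop (50 above the lid), at box x = 0, y = -22 mm (withdrawn) to -52 mm (fully across). Handle down: at box x = -39 mm, 14 mm above the lid's outer face
- tube0: steel tea tube with round ends and a black cap, 28 mm thick, 130 mm long, about 90 g; origin at the middle of its axis, its x axis along the tube (either way round will do). May be absent (None)
- tube1: steel tea tube with round ends and a black cap, 28 mm thick, 130 mm long, about 90 g; origin at the middle of its axis, its x axis along the tube (either way round will do). May be absent (None)
- tube2: steel tea tube with round ends and a black cap, 28 mm thick, 130 mm long, about 90 g; origin at the middle of its axis, its x axis along the tube (either way round will do). May be absent (None)
- tube3: steel tea tube with round ends and a black cap, 28 mm thick, 130 mm long, about 90 g; origin at the middle of its axis, its x axis along the tube (either way round will do). May be absent (None)
- tube4: steel tea tube with round ends and a black cap, 28 mm thick, 130 mm long, about 90 g; origin at the middle of its axis, its x axis along the tube (either way round will do). May be absent (None)
- jar: bystander, loose: closed glass jar with a black lid, 76 mm wide, 130 mm high; origin under its middle
- sugar_pot: bystander, loose: squat white ceramic sugar pot with its lid, 104 mm wide, 88 mm high; origin under its middle
- cup: bystander, loose: plastic cup, 74 mm wide, 95 mm high; origin under its middle
- mug: bystander, loose: blue ceramic mug, 80 mm wide, 90 mm high; origin under its middle
- bowl: bystander, loose: white bowl, 130 mm wide, 50 mm high; origin under its middle
- teaspoon: bystander, loose: steel teaspoon, 140 mm long, lying; origin at its middle
Mind the look-alikes: they are no part of the job. Leave any yellow look-alike of the tube3 alone.

How it is judged:
On the way, in this order (a step that is already met when the one before it is completed fails the run):
1. every tube lies at rest along a groove of the stowage box (x of tube0 in the frame of box between -0.15 and 0.15 m and y of tube0 in the frame of box between -0.016 and 0.016 m and z of tube0 in the frame of box between 0.02 and 0.0315 m and angle between the x axis of each of tube0, tube1, tube2, tube3, tube4 and the y axis of box, either way round below 0.1 rad and linear speed of each of tube0, tube1, tube2, tube3, tube4 below 0.02 m/s and x of tube1 in the frame of box between -0.15 and 0.15 m and y of tube1 in the frame of box between -0.016 and 0.016 m and z of tube1 in the frame of box between 0.02 and 0.0315 m and x of tube2 in the frame of box between -0.15 and 0.15 m and y of tube2 in the frame of box between -0.016 and 0.016 m and z of tube2 in the frame of box between 0.02 and 0.0315 m and x of tube3 in the frame of box between -0.15 and 0.15 m and y of tube3 in the frame of box between -0.016 and 0.016 m and z of tube3 in the frame of box between 0.02 and 0.0315 m and x of tube4 in the frame of box between -0.15 and 0.15 m and y of tube4 in the frame of box between -0.016 and 0.016 m and z of tube4 in the frame of box between 0.02 and 0.0315 m), for 0.2 s.
2. the lid is shut over them (value of joint lid below 0.04 rad), for 0.2 s.
3. the bolt is slid fully across, lid shut, handle not yet turned down (value of joint lid below 0.04 rad and value of joint bolt above 0.0265 m and value of joint handle below 0.6 rad), for 0.1 s.
4. the handle is turned down into the notch (value of joint lid below 0.04 rad and value of joint bolt above 0.0265 m and value of joint handle above 1.3 rad), for 0.2 s.
At the end, for the whole second after the job is handed in: every tube present lies at rest in a groove on the ribs of the stowage box (axis 20 to 31.5 mm above the worktop, within 16 mm of the middle lengthwise and 0.10 rad of the groove's direction); lid shut (under 0.04 rad); bolt at least 26.5 mm across; handle down by more than 1.3 rad (all of step 1 and all of step 4); the robot touches nothing.
It fails at once if a tube is let go more than 25 mm above its place on the ribs (dropped into the box) ((x of tube0 in the frame of box between -0.155 and 0.155 m and y of tube0 in the frame of box between -0.06 and 0.06 m and z of tube0 in the frame of box between 0.0525 and 0.3 m and contact force between tube0 and anything else below 0.005 N) or (x of tube1 in the frame of box between -0.155 and 0.155 m and y of tube1 in the frame of box between -0.06 and 0.06 m and z of tube1 in the frame of box between 0.0525 and 0.3 m and contact force between tube1 and anything else below 0.005 N) or (x of tube2 in the frame of box between -0.155 and 0.155 m and y of tube2 in the frame of box between -0.06 and 0.06 m and z of tube2 in the frame of box between 0.0525 and 0.3 m and contact force between tube2 and anything else below 0.005 N) or (x of tube3 in the frame of box between -0.155 and 0.155 m and y of tube3 in the frame of box between -0.06 and 0.06 m and z of tube3 in the frame of box between 0.0525 and 0.3 m and contact force between tube3 and anything else below 0.005 N) or (x of tube4 in the frame of box between -0.155 and 0.155 m and y of tube4 in the frame of box between -0.06 and 0.06 m and z of tube4 in the frame of box between 0.0525 and 0.3 m and contact force between tube4 and anything else below 0.005 N)).
It fails at once if another kitchen thing is shifted more than 40 mm or tipped (distance of any of jar, sugar_pot, cup, mug, bowl, teaspoon from where it was at the start of the episode above 0.04 m or angle between any of jar, sugar_pot, cup, mug, bowl's own z axis and vertical above 0.5 rad).
Of tube0, tube1, tube2, tube3, tube4 only 3 to 5 are there at a start; the rules pass over those that are not, and their reading is None.
At some moment in a run one of tube0, tube1, tube2, tube3, tube4 may be knocked a few centimetres aside while the robot is not near it.
It also fails if it takes over 210 s, if anything falls off the work surface, if the arm or the gripper's body presses on something with over 40 N, if the wrist force passes 120 N, or if a joint passes its speed limit or range.

## Working session

There is one attempt and no reset: what is moved stays moved. The work goes in short steps, Python scripts to look and compute and a tool call to move; the robot and the scene stay as the last step left them, time stands still between calls to the robot, and variables do not carry over. Pictures are saved under pics/ and viewed, and the job is handed in when it is done.

Besides the shell and the picture viewer there is one more tool, called after "Call:" by a JSON object that holds its "op" and its "data". jog_arm: Moves the arm, as the interface text tells. Its arguments: {"type":"object","properties":{"dp":{"type":"array","items":{"type":"array","items":{"type":"number"}}},"angular":{"type":"array","items":{"type":"array","items":{"type":"number"}}},"claw":{"type":"array","items":{"type":"number"}},"grip_force":{"type":"number"}},"required":["dp","angular","claw"]}

```bash
mkdir -p pics
cat > h.py <<'E'
from station import *
import numpy as np, cv2, pickle
from scipy.spatial.transform import Rotation as R
def shot(n,fn):
    c=read_camera(n); cv2.imwrite('pics/'+fn,c['pixels']); pickle.dump(c,open('pics/'+fn[:-4]+'.pkl','wb')); return c
def rot():
    w,x,y,z=get_obs()['tool_rot']; return R.from_quat([x,y,z,w])
E
python3 - <<'E'
from h import *
for n in ['scene','side','wrist']:
    c=shot(n,n+'0.png'); Rm=cv2.Rodrigues(c['rvec'])[0]; print(n,c['camera_matrix'].tolist(),(-Rm.T@c['tvec'].ravel()).round(3),Rm.round(3).tolist())
print(get_obs())
E
```

```text
scene [[454.24735425523306, 0.0, 328.20148936033155], [0.0, 454.24735425523306, 243.37746735115473], [0.0, 0.0, 1.0]] [0.869 0.536 1.125] [[-0.842, 0.539, 0.013], [0.451, 0.717, -0.531], [-0.296, -0.441, -0.847]]
side [[514.4429463625361, 0.0, 323.09733001223617], [0.0, 514.4429463625361, 229.33073274494598], [0.0, 0.0, 1.0]] [ 0.305 -1.071  1.228] [[0.983, -0.184, -0.003], [-0.136, -0.716, -0.685], [0.124, 0.674, -0.728]]
wrist [[371.64829954431775, 0.0, 321.33079636750017], [0.0, 371.64829954431775, 237.52333517724327], [0.0, 0.0, 1.0]] [0.241 0.632 0.373] [[0.447, 0.895, -0.001], [0.863, -0.431, 0.264], [0.236, -0.118, -0.965]]
{'t': 0.15, 'q': array([-1.21512794,  0.47762681,  0.02237233,  1.55619753, -0.01148232,
        1.10930681, -0.08309027]), 'joint_vel': array([-1.11514472e-03, -3.17893483e-03, -5.06717449e-04, -2.40832599e-03,
       -8.57486115e-05,  1.86875806e-03, -9.69716812e-04]), 'joint_torque': array([ 2.53978455e-03, -5.96920717e+01,  1.61006637e+00, -2.81492865e+01,
        1.26716608e-02,  6.47021458e-03,  4.53789539e-06]), 'eef_pos': array([0.30174592, 0.60323991, 0.1928498 ]), 'tool_rot': array([-9.98648388e-05,  2.29805374e-01,  9.73236350e-01, -6.97880721e-04]), 'contact_force': array([-0.17866484, -0.53475217,  0.57935451]), 'torque': array([ 0.01303269,  0.00458189, -0.00171219]), 'gripper_width': 0.9992676741783767}
```

View pics/scene0.png

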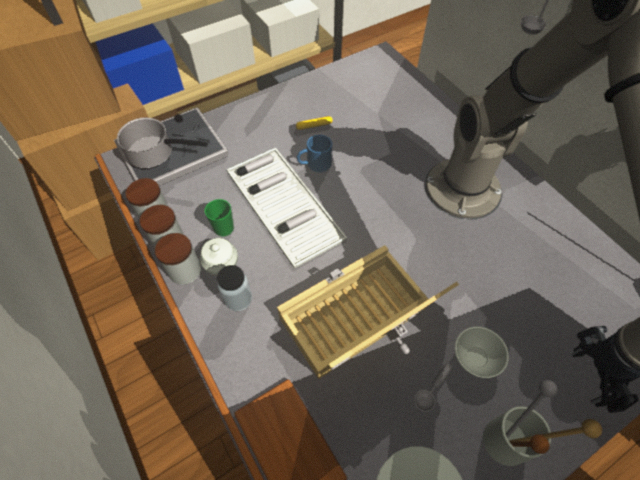

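View pics/side0.png

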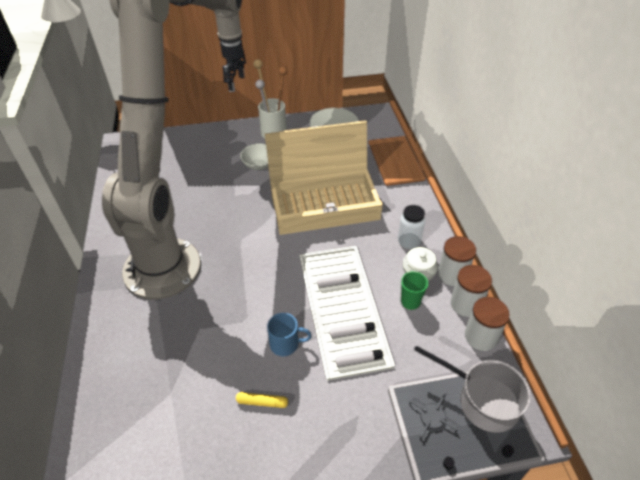

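View pics/wrist0.png

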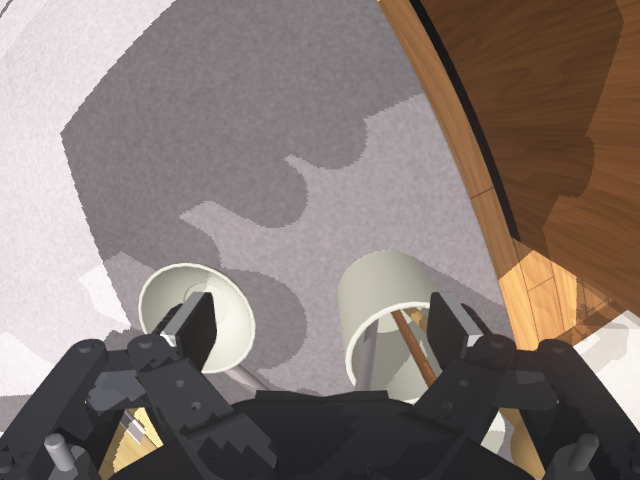

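Three steel tubes lie on the tray: in the side view at about (338,282), (352,330) and (360,357), each with a black cap. The yellow stick at (262,400) is the look-alike and sits off the tray. I'll enlarge this area to confirm and measure.

Run:
```python
from h import *
s=cv2.imread('pics/side0.png'); c=s[230:420,220:420]; cv2.imwrite('pics/c1.png',cv2.resize(c,None,fx=3.1,fy=3.1,interpolation=cv2.INTER_CUBIC))
c=s[115:235,250:400]; cv2.imwrite('pics/c2.png',cv2.resize(c,None,fx=5,fy=5,interpolation=cv2.INTER_CUBIC))
s=cv2.imread('pics/scene0.png'); c=s[240:380,270:470]; cv2.imwrite('pics/c3.png',cv2.resize(c,None,fx=4,fy=4,interpolation=cv2.INTER_CUBIC))
```

```text
(no output)
```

View pics/c1.png

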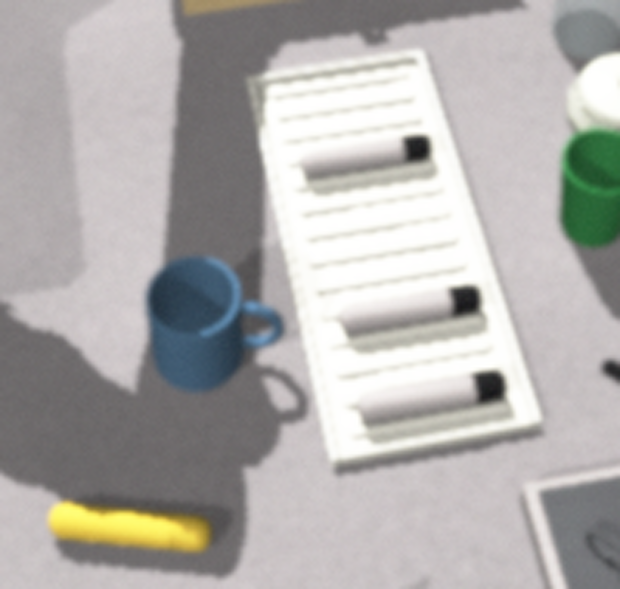

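View pics/c2.png

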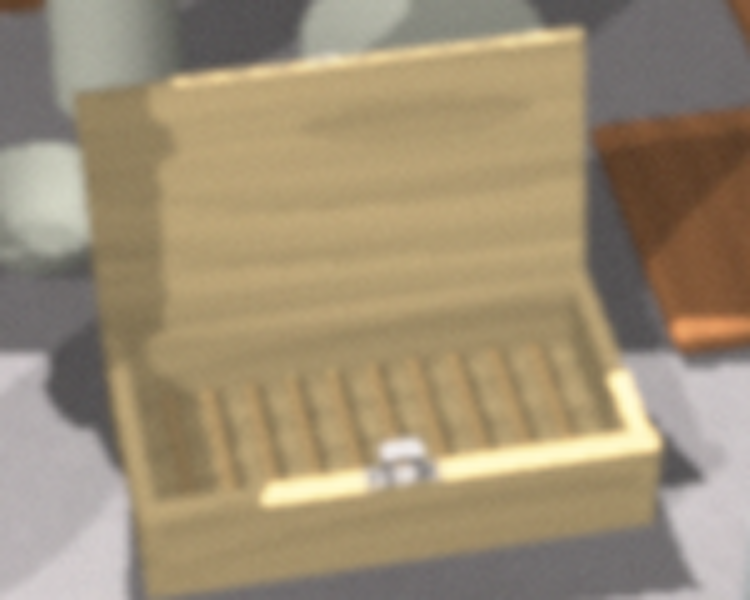

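View pics/c3.png

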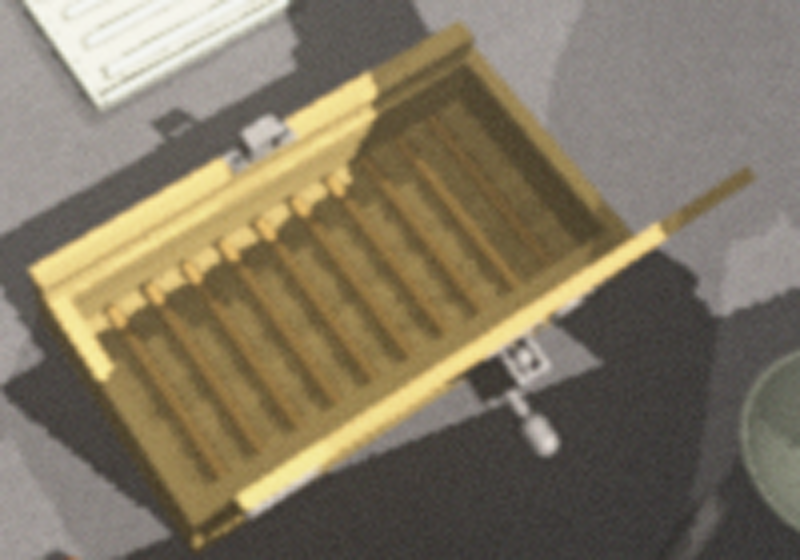

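Confirmed: three steel tubes with black caps are on the tray, and the yellow stick has no cap. Next I'll enlarge the tray in the scene view and take coordinates.

```bash
cat >> h.py <<'E'
def ray(c,u,v,z):
    K=c['camera_matrix'];Rm=cv2.Rodrigues(c['rvec'])[0];o=-Rm.T@c['tvec'].ravel()
    d=Rm.T@np.array([(u-K[0,2])/K[0,0],(v-K[1,2])/K[1,1],1.]); return o+d*(z-o[2])/d[2]
def proj(c,P):
    return cv2.projectPoints(np.array(P,float).reshape(-1,3),c['rvec'],c['tvec'],c['camera_matrix'],None)[0].reshape(-1,2)
def load(n): return pickle.load(open('pics/'+n+'.pkl','rb'))
E
python3 - <<'E'
from h import *
s=cv2.imread('pics/scene0.png'); c=s[140:275,215:355]; cv2.imwrite('pics/c4.png',cv2.resize(c,None,fx=4.4,fy=4.4,interpolation=cv2.INTER_CUBIC))
sc,si=load('scene0'),load('side0')
for nm,c,p in [('scFL',sc,(278,308)),('scFR',sc,(386.25,247)),('siFL',si,(279.6,217)),('siFR',si,(381,204))]: print(nm,ray(c,*p,0.071).round(4))
for nm,c,roi in [('scene',sc,(140,275,215,355)),('side',si,(260,375,310,390))]:
    im=c['pixels'][roi[0]:roi[1],roi[2]:roi[3]]; 
    m=(im.max(2)<60).astype(np.uint8); n,l,st,ce=cv2.connectedComponentsWithStats(m)
    for i in range(1,n):
        if st[i,4]>15: p=ce[i]+[roi[2],roi[0]]; print(nm,'cap',p.round(1),st[i],ray(c,*p,0.0163+.005).round(4))
E
```

```text
scFL [0.7102 0.082  0.071 ]
scFR [0.3724 0.0821 0.071 ]
siFL [0.3765 0.0777 0.071 ]
siFR [0.7064 0.0749 0.071 ]
scene cap [327.5 145.3] [110   1   5   9  17] [ 0.2779 -0.3626  0.0213]
scene cap [328.1 158.5] [108  10   8  16  49] [ 0.3077 -0.3121  0.0213]
scene cap [240.9 171.3] [23 28  8  7 25] [ 0.5719 -0.4129  0.0213]
scene cap [230.1 270.8] [  3 126  25   9 164] [ 0.7597 -0.1069  0.0213]
side cap [354.3 277.5] [42 15  6  6 33] [ 0.5647 -0.1643  0.0213]
side cap [369.7 326.8] [57 64  7  7 44] [ 0.5679 -0.3378  0.0213]
side cap [377.7 354.4] [65 91  7  8 49] [ 0.5676 -0.4235  0.0213]
```

View pics/c4.png

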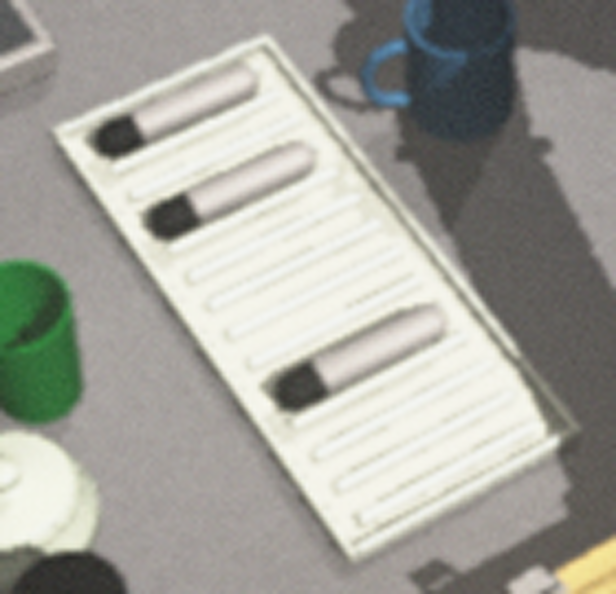

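Run:
```python
from h import *
sc,si=load('scene0'),load('side0')
A=lambda x,y:(215+x/4.4-.4,140+y/4.4-.4)
B=lambda x,y:(220+x/3.1-.4,230+y/3.1-.4)
for nm,p in dict(t1=(93,143,257,75),t2=(144,222,316,150),t3=(272,394,446,314)).items():
    a=ray(sc,*A(*p[:2]),.017);b=ray(sc,*A(*p[2:]),.017); d=b-a;print('sc',nm,((a+b)/2).round(4),np.linalg.norm(d).round(4),np.arctan2(d[1],d[0]).round(3))
for nm,p in dict(t1=(357,404,505,384),t2=(338,317,481,298),t3=(301,162,432,146)).items():
    a=ray(si,*B(*p[:2]),.017);b=ray(si,*B(*p[2:]),.017); d=b-a;print('si',nm,((a+b)/2).round(4),np.linalg.norm(d).round(4),np.arctan2(d[1],d[0]).round(3))
print('tray sc');[print(ray(sc,*A(*p),.012).round(4)) for p in [(56,130),(268,38),(578,430),(353,560)]]
print('tray si');[print(ray(si,*B(*p),.012).round(4)) for p in [(540,425),(335,463),(250,78),(423,52)]]
# box more: scene crop3
C=lambda x,y:(270+x/4-.4,240+y/4-.4)
D=lambda x,y:(250+x/5-.4,115+y/5-.4)
print('box');
for p,z in [((32,275),.071),((465,28),.071),((200,545),.062),((632,235),.062),]: print('sc',ray(sc,*C(*p),z).round(4))
for p,z in [((148,512),.071),((658,445),.071),((148,597),0),((655,522),0)]: print('si',ray(si,*D(*p),z).round(4))
for p,z in [((263,130),.096)]: print('keeper sc',ray(sc,*C(*p),z).round(4))
for p,z in [((402,448),.096)]: print('keeper si',ray(si,*D(*p),z).round(4))
```

```text
sc t1 [ 0.5199 -0.4198  0.017 ] 0.1325 3.105
sc t2 [ 0.5206 -0.3345  0.017 ] 0.1357 3.093
sc t3 [ 0.5169 -0.1597  0.017 ] 0.133 3.099
si t1 [ 0.5182 -0.4184  0.017 ] 0.1273 -0.039
si t2 [ 0.5192 -0.3321  0.017 ] 0.1283 -0.035
si t3 [ 0.5166 -0.1583  0.017 ] 0.1269 -0.036
tray sc
[ 0.6021 -0.4519  0.012 ]
[ 0.4267 -0.4501  0.012 ]
[ 0.4245 -0.0328  0.012 ]
[ 0.6006 -0.0272  0.012 ]
tray si
[ 0.6017 -0.4607  0.012 ]
[ 0.4267 -0.4625  0.012 ]
[ 0.4222 -0.0392  0.012 ]
[ 0.6    -0.0378  0.012 ]
box
sc [0.7116 0.0823 0.071 ]
sc [0.3725 0.0804 0.071 ]
sc [0.711  0.2798 0.062 ]
sc [0.3705 0.2601 0.062 ]
si [0.3753 0.0779 0.071 ]
si [0.7076 0.0766 0.071 ]
si [0.3698 0.0713 0.    ]
si [0.711  0.0757 0.    ]
keeper sc [0.5405 0.0841 0.096 ]
keeper si [0.539  0.0795 0.096 ]
```

```bash
cat >> h.py <<'E'
def go(x,y,z,phi,claw=None):
    """desired measured TCP pose, tool down, tool-y azimuth phi deg -> dp, ang"""
    o=get_obs(); r=rot(); f=np.deg2rad(phi)
    Y=np.array([np.cos(f),np.sin(f),0]);Z=np.array([0,0,-1.]);X=np.cross(Y,Z)
    T=R.from_matrix(np.c_[X,Y,Z]); dp=r.inv().apply(np.array([x,y,z])-o['eef_pos'])/.025
    an=np.rad2deg((r.inv()*T).as_rotvec())/5
    print('dp',dp.round(2).tolist(),'ang',an.round(2).tolist())
def st():
    o=get_obs(); m=rot().as_matrix(); print('t',round(o['t'],2),'p',o['eef_pos'].round(4),'phi',np.rad2deg(np.arctan2(m[1,1],m[0,1])).round(1),'zax',m[:,2].round(3),'q',o['q'].round(2),'F',o['contact_force'].round(1),'w',round(o['gripper_width']*85.4,1))
E
python3 - <<'E'
from h import *
sc,si=load('scene0'),load('side0')
D=lambda x,y:(250+x/5-.4,115+y/5-.4); C=lambda x,y:(270+x/4-.4,240+y/4-.4)
for z in (.20,.21,.22,.23,.236,.24):
    a=[ray(si,*D(*p),z) for p in [(78,95),(585,32)]]+[ray(sc,*C(*p),z) for p in [(752,174)]]
    print(z,[q.round(3)[:2].tolist() for q in a])
st(); go(.5,.45,.36,0)
E
```

```text
0.2 [[0.371, 0.346], [0.72, 0.352], [0.353, 0.303]]
0.21 [[0.37, 0.332], [0.715, 0.338], [0.358, 0.305]]
0.22 [[0.37, 0.318], [0.711, 0.324], [0.364, 0.308]]
0.23 [[0.369, 0.305], [0.707, 0.31], [0.369, 0.311]]
0.236 [[0.369, 0.296], [0.705, 0.302], [0.373, 0.312]]
0.24 [[0.368, 0.291], [0.703, 0.297], [0.375, 0.313]]
t 0.15 p [0.3017 0.6032 0.1928] phi 63.4 zax [-0.001 -0.001 -1.   ] q [-1.22  0.48  0.02  1.56 -0.01  1.11 -0.08] F [-0.2 -0.5  0.6] w 85.3
dp [-9.84, -1.94, -6.68] ang [-0.01, 0.01, 12.69]
```

Call:
{"op": "jog_arm", "data": {"dp": [[0,0,-2],[0,0,-4],[0,0,-6],[0,0,-7],[0,0,-7]], "angular": [[0,0,0],[0,0,0],[0,0,0],[0,0,0],[0,0,0]], "claw": [85,85,85,85,85], "grip_force": 40}}

```text
t: 0.65
eef_pos: [0.3028, 0.6053, 0.3738]
tool_rot: [0.001, 0.23, 0.973, 0.004]
contact_force: [-0.1, 0.7, -0.1]
gripper_width: 0.996
```

```bash
python3 -c "
from h import *
st(); go(.52,.42,.37,0); go(.6,.1,.37,-40)"
```

```text
t 0.65 p [0.3028 0.6053 0.3738] phi 63.4 zax [ 0.003  0.008 -1.   ] q [-1.23  0.38  0.04  1.3  -0.01  1.45 -0.08] F [-0.1  0.7 -0.1] w 85.0
dp [-11.09, -2.74, 0.12] ang [0.08, -0.06, 12.68]
dp [-19.68, -12.76, 0.03] ang [0.06, -0.09, 20.68]
```

Call:
{"op": "jog_arm", "data": {"dp": [[-2,-0.5,0],[-4,-1,0],[-6,-1.5,0],[-7.7,-1.9,0],[-9.4,-2.3,0]], "angular": [[0,0,1.7],[0,0,3.4],[0,0,5.1],[0,0,6.8],[0,0,8.5]], "claw": [85,85,85,85,85]}}

```text
t: 1.15
eef_pos: [0.4879, 0.4446, 0.3672]
tool_rot: [0.0, 0.57, 0.822, -0.001]
contact_force: [1.6, 0.9, -0.0]
gripper_width: 0.994
```

```bash
python3 -c "
from h import *
st(); go(.58,.15,.37,-22);"
```

```text
t 1.15 p [0.4879 0.4446 0.3672] phi 20.5 zax [-0.001 -0.002 -1.   ] q [-1.01  0.36  0.25  1.36 -0.09  1.43 -0.4 ] F [ 1.6  0.9 -0. ] w 84.9
dp [-12.33, -0.67, -0.09] ang [-0.01, 0.02, 8.5]
```

Call:
{"op": "jog_arm", "data": {"dp": [[-2,-0.1,0],[-4,-0.2,0],[-6,-0.3,0],[-8,-0.5,0],[-10,-0.6,0]], "angular": [[0,0,1.7],[0,0,3.4],[0,0,5.1],[0,0,6.8],[0,0,8.5]], "claw": [85,85,85,85,85]}}

```text
t: 1.65
eef_pos: [0.5611, 0.2065, 0.3673]
tool_rot: [-0.0, 0.829, 0.56, -0.001]
contact_force: [0.3, 1.0, -1.3]
gripper_width: 0.996
```

```bash
python3 -c "
from h import *
st(); go(.58,-.05,.37,-64);shot('wrist','w1.png')"
```

```text
t 1.65 p [0.5611 0.2065 0.3673] phi -21.9 zax [-0.002 -0.001 -1.   ] q [-0.82  0.25  0.47  1.53 -0.11  1.39 -0.73] F [ 0.3  1.  -1.3] w 85.1
dp [-9.23, 4.53, -0.1] ang [-0.01, 0.02, 8.41]
```

View pics/w1.png

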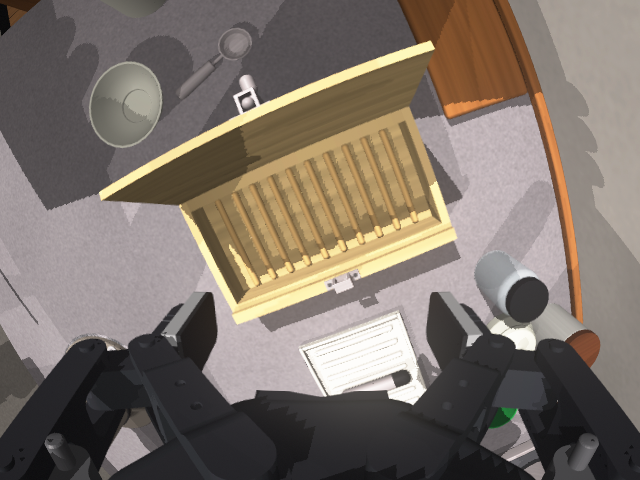

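The wrist view shows the open box, with ribs visible from (225,205) to (415,220) and the keeper at (343,283). One tube is just visible at (380,385). I'll measure the box here.

```bash
cat >> h.py <<'E'
def wray(c,u,v,z):
    Rm=cv2.Rodrigues(c['rvec'])[0];o=-Rm.T@c['tvec'].ravel()
    p=cv2.fisheye.undistortPoints(np.array([[[u,v]]],float),c['camera_matrix'],np.zeros(4))[0,0]
    d=Rm.T@np.array([p[0],p[1],1.]); return o+d*(z-o[2])/d[2]
def wproj(c,P):
    return cv2.fisheye.projectPoints(np.array(P,float).reshape(-1,1,3),c['rvec'],c['tvec'],c['camera_matrix'],np.zeros(4))[0].reshape(-1,2)
E
python3 - <<'E'
from h import *
st()
c=shot('wrist','w2.png'); im=c['pixels']
cv2.imwrite('pics/w2c.png',cv2.resize(im[80:340,160:480],None,fx=2.3,fy=2.3,interpolation=cv2.INTER_CUBIC))
E
```

```text
t 1.7 p [0.5643 0.1951 0.3681] phi -23.1 zax [ 0.001 -0.005 -1.   ] q [-0.82  0.25  0.48  1.53 -0.11  1.4  -0.73] F [ 1.  -8.8  1.1] w 85.5
```

View pics/w2c.png

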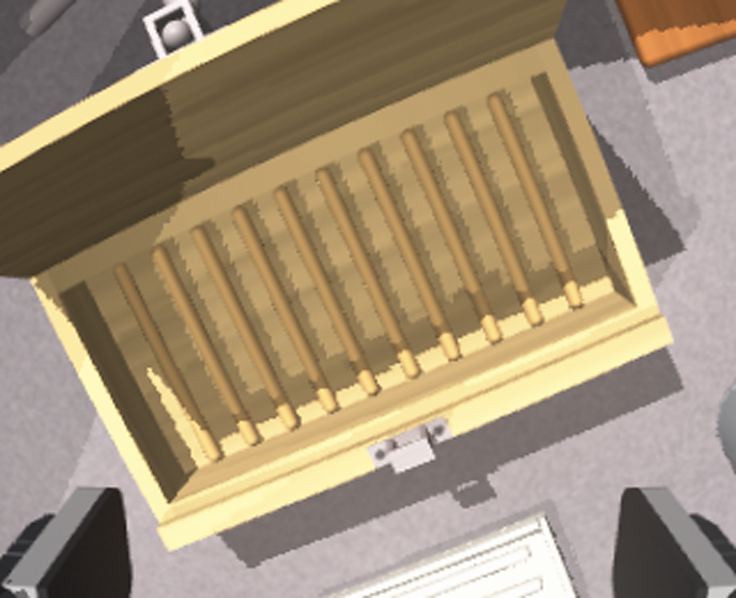

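Run:
```python
from h import *
c=load('w2'); E=lambda x,y:(160+x/2.3-.3,80+y/2.3-.3)
P={'r1rear':(122,268,.02),'r10rear':(495,97,.02),'r1f':(211,458,.02),'r10f':(575,303,.02),'FLtop':(170,550,.071),'FRtop':(672,343,.071),'FLin':(175,500,.062),'FRin':(637,303,.062),'keep':(405,458,.096)}
W={k:wray(c,*E(*p[:2]),p[2]) for k,p in P.items()}
for k in W: print(k,W[k].round(4))
ctr=(W['r1rear']+W['r10rear']+W['r1f']+W['r10f'])/4; print(ctr.round(4))
for a,b in [('r1rear','r10rear'),('r1f','r10f'),('FLtop','FRtop'),('FLin','FRin'),('r1f','r1rear'),('r10f','r10rear')]:
    d=W[b]-W[a]; print(a,b,np.linalg.norm(d).round(4),np.rad2deg(np.arctan2(d[1],d[0])).round(2))
```

```text
r1rear [0.4113 0.2421 0.02  ]
r10rear [0.6694 0.247  0.02  ]
r1f [0.4086 0.1025 0.02  ]
r10f [0.6695 0.1066 0.02  ]
FLtop [0.372  0.0706 0.071 ]
FRtop [0.7099 0.0748 0.071 ]
FLin [0.3882 0.0979 0.062 ]
FRin [0.699  0.1038 0.062 ]
keep [0.5373 0.0816 0.096 ]
[0.5397 0.1746 0.02  ]
r1rear r10rear 0.2582 1.08
r1f r10f 0.2609 0.9
FLtop FRtop 0.338 0.71
FLin FRin 0.3108 1.09
r1f r1rear 0.1396 88.9
r10f r10rear 0.1403 90.01
```

```bash
python3 -c "
from h import *
st(); go(.56,-.02,.30,-64)"
```

```text
t 1.75 p [0.5636 0.1988 0.3683] phi -22.5 zax [ 0.001 -0.004 -1.   ] q [-0.82  0.25  0.48  1.53 -0.11  1.4  -0.73] F [ 0.  -0.1  0.7] w 84.8
dp [-8.13, 3.21, 2.76] ang [0.04, 0.03, 8.29]
```

Call:
{"op": "jog_arm", "data": {"dp": [[-1.7,0.6,0.5],[-3.4,1.3,1],[-5,2,1.6],[-6.6,2.6,2.2],[-8.1,3.2,2.7]], "angular": [[0,0,1.7],[0,0,3.4],[0,0,5.1],[0,0,6.8],[0,0,8.5]], "claw": [85,85,85,85,85]}}

```text
t: 2.25
eef_pos: [0.5602, -0.0108, 0.2993]
tool_rot: [-0.0, 0.975, 0.221, -0.001]
contact_force: [0.9, 0.7, 0.1]
gripper_width: 0.992
```

```bash
python3 -c "
from h import *
st(); go(.517,-.159,.20,-90)"
```

```text
t 2.25 p [ 0.5602 -0.0108  0.2993] phi -64.4 zax [-0.002 -0.    -1.   ] q [-0.65  0.23  0.67  1.73 -0.15  1.24 -1.06] F [0.9 0.7 0.1] w 84.7
dp [-4.11, 4.6, 3.98] ang [-0.0, 0.02, 5.12]
```

Call:
{"op": "jog_arm", "data": {"dp": [[-1,1.1,1],[-2.2,2.3,2],[-3.2,3.5,3],[-4.1,4.6,4],[-4.1,4.6,4]], "angular": [[0,0,1.5],[0,0,3],[0,0,4.5],[0,0,5.1],[0,0,5.1]], "claw": [85,85,85,85,85]}}

```text
t: 2.75
eef_pos: [0.5145, -0.1618, 0.1976]
tool_rot: [0.001, 1.0, -0.001, -0.004]
contact_force: [-0.2, 0.4, 0.2]
gripper_width: 0.994
```

```bash
python3 -c "
from h import *
st(); shot('wrist','w3.png');shot('side','s3.png')"
```

```text
t 2.75 p [ 0.5145 -0.1618  0.1976] phi -90.1 zax [-0.007 -0.002 -1.   ] q [-0.45  0.32  0.79  1.91 -0.26  1.03 -1.12] F [-0.2  0.4  0.2] w 84.9
```

View pics/w3.png

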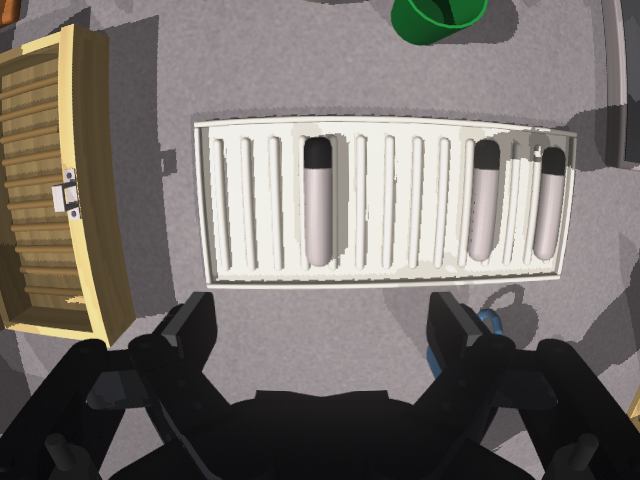

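View pics/s3.png

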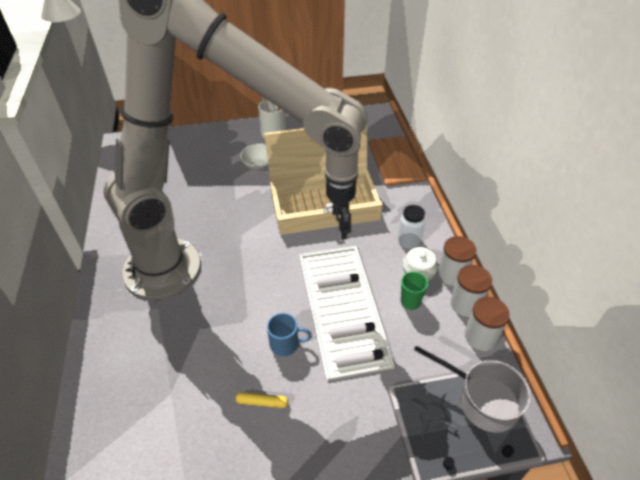

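The wrist view shows all three tubes: (318,202), (484,200) and (550,203). I'll cast rays through their ends.

Run:
```python
from h import *
c=load('w3')
for nm,a,b in [('A',(317,137),(318,267)),('B',(488,140),(481,262)),('C',(553,149),(545,262))]:
    p=wray(c,*a,.0163);q=wray(c,*b,.0163);d=p-q;print(nm,((p+q)/2).round(4),np.linalg.norm(d).round(4),np.rad2deg(np.arctan2(d[1],d[0])).round(2))
go(.517,-.158,.06,-90)
```

```text
A [ 0.5148 -0.1592  0.0163] 0.1317 0.25
B [ 0.5183 -0.3364  0.0163] 0.132 1.78
C [ 0.5159 -0.4227  0.0163] 0.1317 3.28
dp [-0.04, 0.02, 5.6] ang [-0.0, 0.03, 0.07]
```

Call:
{"op": "jog_arm", "data": {"dp": [[0,0,1.5],[0,-0.05,3],[0,-0.1,4.5],[0,-0.1,5.5],[0,-0.1,5.5]], "angular": [[0,0,0],[0,0,0],[0,0,0],[0,0,0],[0,0,0]], "claw": [50,50,50,50,50]}}

```text
t: 3.35
eef_pos: [0.518, -0.152, 0.0609]
tool_rot: [-0.001, 1.0, 0.006, -0.003]
contact_force: [-1.3, 0.8, -0.3]
gripper_width: 0.586
```

```bash
python3 -c "
from h import *
st(); go(.515,-.159,.012,-89.5)"
```

```text
t 3.35 p [ 0.518  -0.152   0.0609] phi -89.4 zax [-0.006  0.001 -1.   ] q [-0.33  0.51  0.65  2.02 -0.44  0.76 -0.97] F [-1.3  0.8 -0.3] w 50.1
dp [-0.11, 0.28, 1.96] ang [-0.02, 0.06, 0.03]
```

Call:
{"op": "jog_arm", "data": {"dp": [[0,0.2,0.5],[-0.1,0.28,1],[-0.1,0.28,1.5],[-0.1,0.28,1.8],[-0.1,0.28,1.8]], "angular": [[0,0,0],[0,0,0],[0,0,0],[0,0,0],[0,0,0]], "claw": [50,50,50,50,50]}}

```text
t: 3.85
eef_pos: [0.5164, -0.1615, 0.0177]
tool_rot: [-0.0, 1.0, 0.004, -0.001]
contact_force: [0.4, -1.0, 0.5]
gripper_width: 0.585
```

```bash
python3 -c "
from h import *
st(); go(.515,-.159,.012,-89.5)
shot('wrist','w4.png')"
```

```text
t 3.85 p [ 0.5164 -0.1615  0.0177] phi -89.6 zax [-0.002  0.    -1.   ] q [-0.27  0.57  0.59  2.04 -0.51  0.67 -0.91] F [ 0.4 -1.   0.5] w 49.9
dp [-0.06, -0.1, 0.23] ang [-0.01, 0.02, -0.02]
```

View pics/w4.png

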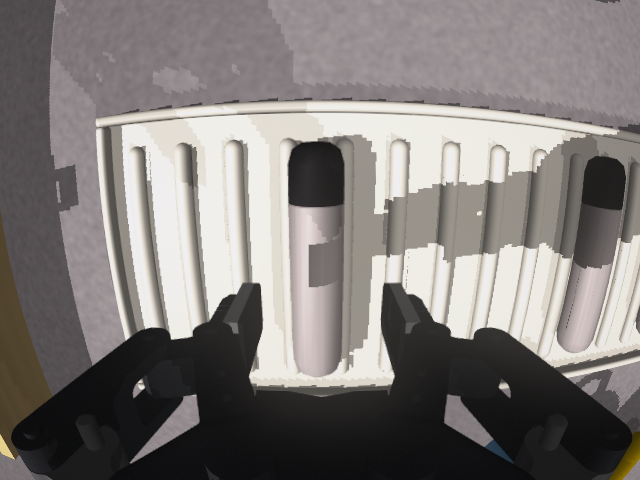

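```bash
python3 -c "
from h import *
c=load('w4'); print(wproj(c,[[.5164,-.1615,.0177],[.5164,-.1615,.0377]]))
for a in [(315,141),(317,376)]: print(wray(c,*a,.0163))"
```

```text
[[319.49511664 268.85707615]
 [319.25154048 283.64369814]]
[ 0.58099482 -0.15887154  0.0163    ]
[ 0.44746253 -0.16042431  0.0163    ]
```

Call:
{"op": "jog_arm", "data": {"dp": [[-0.1,-0.05,0.2],[-0.1,-0.05,0.2],[-0.1,-0.05,0.2],[-0.1,-0.05,0.2],[-0.1,-0.05,0.2]], "angular": [[0,0,0],[0,0,0],[0,0,0],[0,0,0],[0,0,0]], "claw": [50,40,15,15,15], "grip_force": 40}}

```text
t: 4.4
eef_pos: [0.5148, -0.1605, 0.0138]
tool_rot: [0.0, 1.0, 0.004, 0.0]
contact_force: [0.4, -0.1, -0.4]
gripper_width: 0.179
```

Call:
{"op": "jog_arm", "data": {"dp": [[0,0,0],[0,0,0],[0,0,0],[0,0,0],[0,0,0]], "angular": [[0,0,0],[0,0,0],[0,0,0],[0,0,0],[0,0,0]], "claw": [15,15,15,15,15]}}

```text
t: 4.9
eef_pos: [0.5146, -0.1605, 0.0136]
tool_rot: [-0.0, 1.0, 0.004, -0.0]
contact_force: [-0.4, 0.6, 1.3]
gripper_width: 0.176
```

```bash
python3 -c "
from h import *
st()"
```

```text
t 4.9 p [ 0.5146 -0.1605  0.0136] phi -89.6 zax [-0.  0. -1.] q [-0.26  0.58  0.59  2.05 -0.51  0.66 -0.9 ] F [-0.4  0.6  1.3] w 15.1
```

```bash
python3 -c "
from h import *
shot('wrist','w5.png')"
```

```text
(no output)
```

View pics/w5.png

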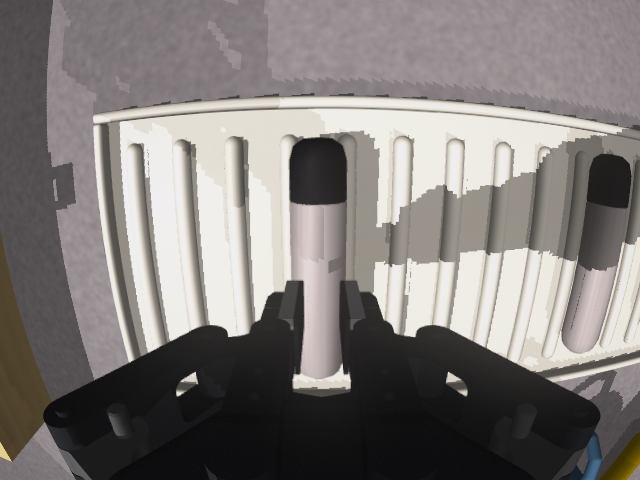

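```bash
python3 -c "
from h import *
c=load('w5')
for z in (.0136,.02,.028,.035):
  for d in (.0075,.014): print(z,d,wproj(c,[[.5146,-.1605-d,z],[.5146,-.1605+d,z],[.5146+.011,-.1605+d,z]]).round(0).tolist())
cv2.imwrite('pics/w5c.png',cv2.resize(c['pixels'][220:420,220:430],None,fx=3,fy=3,interpolation=cv2.INTER_CUBIC))"
```

```text
0.0136 0.0075 [[334.0, 269.0], [305.0, 269.0], [305.0, 248.0]]
0.0136 0.014 [[347.0, 269.0], [292.0, 268.0], [292.0, 248.0]]
0.02 0.0075 [[334.0, 273.0], [304.0, 273.0], [304.0, 252.0]]
0.02 0.014 [[347.0, 273.0], [291.0, 273.0], [291.0, 252.0]]
0.028 0.0075 [[335.0, 279.0], [304.0, 279.0], [303.0, 257.0]]
0.028 0.014 [[348.0, 279.0], [290.0, 279.0], [290.0, 257.0]]
0.035 0.0075 [[335.0, 285.0], [303.0, 284.0], [303.0, 262.0]]
0.035 0.014 [[350.0, 285.0], [289.0, 284.0], [288.0, 262.0]]
```

View pics/w5c.png

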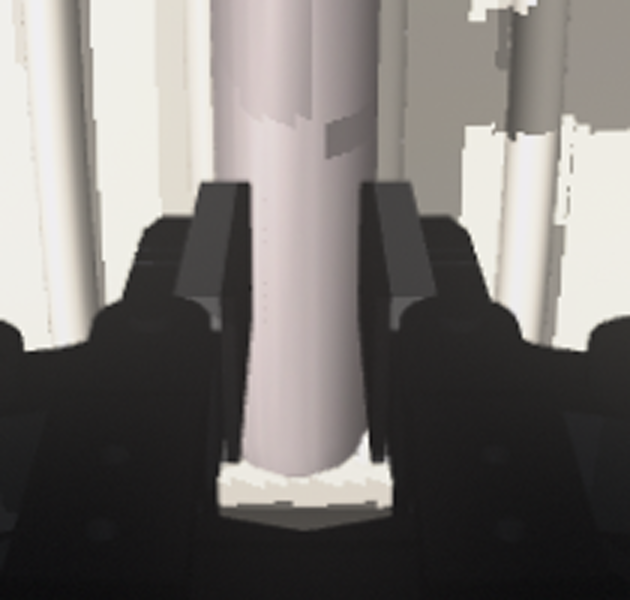

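Call:
{"op": "jog_arm", "data": {"dp": [[0,0,0],[0,0,0],[0,0,0],[0,0,0],[0,0,0]], "angular": [[0,0,0],[0,0,0],[0,0,0],[0,0,0],[0,0,0]], "claw": [5,5,5,5,5]}}

```text
t: 5.45
eef_pos: [0.5146, -0.1605, 0.0136]
tool_rot: [0.0, 1.0, 0.004, -0.0]
contact_force: [-0.4, 0.1, -0.4]
gripper_width: 0.059
```

```bash
python3 -c "
from h import *
st();shot('wrist','w6.png')"
```

```text
t 5.45 p [ 0.5146 -0.1605  0.0136] phi -89.6 zax [-0. -0. -1.] q [-0.26  0.58  0.59  2.05 -0.51  0.66 -0.9 ] F [-0.4  0.1 -0.4] w 5.1
```

View pics/w6.png

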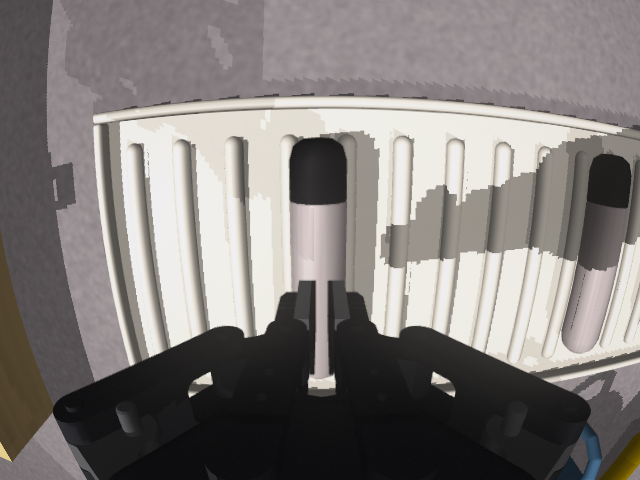

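The fingers shut above the tube with no contact, so the tips sit higher than the TCP reading suggests. I'll check with the fixed cameras.

Run:
```python
from h import *
a=shot('scene','sc6.png');b=shot('side','s6.png')
for c in (a,b): print(proj(c,[[.5146,-.1605,.0136],[.5146,-.1605,.0336],[.5146,-.1605,.0876]]).round(0).tolist())
x=cv2.resize(a['pixels'][160:280,230:350],None,fx=3.3,fy=3.3,interpolation=cv2.INTER_CUBIC)
y=cv2.resize(b['pixels'][210:330,280:400],None,fx=3.3,fy=3.3,interpolation=cv2.INTER_CUBIC)
cv2.imwrite('pics/c6.png',np.hstack([x,y]))
```

```text
[[297.0, 220.0], [297.0, 216.0], [296.0, 205.0]]
[[337.0, 281.0], [338.0, 276.0], [338.0, 265.0]]
```

View pics/c6.png

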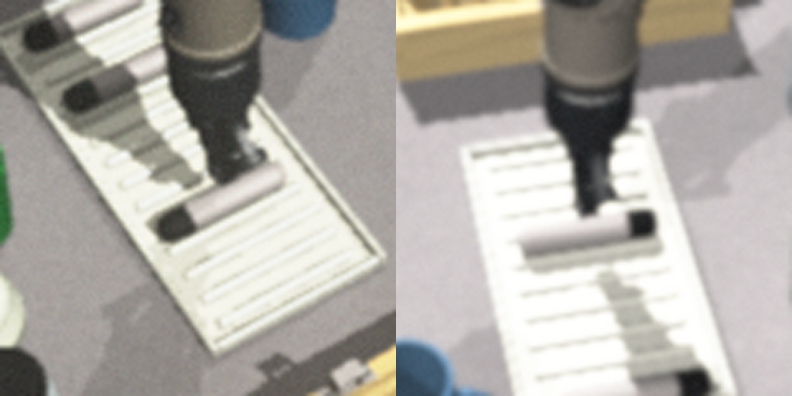

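Call:
{"op": "jog_arm", "data": {"dp": [[0,0,0],[0,0,0],[0,0,0],[0,0,0],[0,0,0]], "angular": [[0,0,0],[0,0,0],[0,0,0],[0,0,0],[0,0,0]], "claw": [50,50,50,50,50]}}

```text
t: 6.1
eef_pos: [0.5146, -0.1605, 0.0136]
tool_rot: [0.0, 1.0, 0.004, 0.0]
contact_force: [-0.9, 0.3, -0.3]
gripper_width: 0.589
```

Call:
{"op": "jog_arm", "data": {"dp": [[0,0,0.1],[0,0,0.2],[0,0,0.3],[0,0,0.4],[0,0,0.5]], "angular": [[0,0,0],[0,0,0],[0,0,0],[0,0,0],[0,0,0]], "claw": [50,50,50,50,50]}}

```text
t: 6.6
eef_pos: [0.5145, -0.1605, 0.0008]
tool_rot: [-0.0, 1.0, 0.004, -0.0]
contact_force: [-0.4, -1.0, 0.2]
gripper_width: 0.586
```

```bash
python3 -c "
from h import *
st()"
```

```text
t 6.6 p [ 0.5145 -0.1605  0.0008] phi -89.6 zax [-0.  0. -1.] q [-0.25  0.6   0.57  2.05 -0.53  0.64 -0.89] F [-0.4 -1.   0.2] w 50.0
```

Call:
{"op": "jog_arm", "data": {"dp": [[0,0,0.05],[0,0,0.1],[0,0,0.2],[0,0,0.25],[0,0,0.25]], "angular": [[0,0,0],[0,0,0],[0,0,0],[0,0,0],[0,0,0]], "claw": [50,50,50,50,50]}}

```text
t: 7.1
eef_pos: [0.5144, -0.1605, -0.0054]
tool_rot: [-0.0, 1.0, 0.004, -0.0]
contact_force: [0.8, 0.3, -0.5]
gripper_width: 0.586
```

Call:
{"op": "jog_arm", "data": {"dp": [[0,0,0],[0,0,0],[0,0,0],[0,0,0],[0,0,0]], "angular": [[0,0,0],[0,0,0],[0,0,0],[0,0,0],[0,0,0]], "claw": [40,30,20,15,15]}}

```text
t: 7.6
eef_pos: [0.5146, -0.1605, -0.0051]
tool_rot: [-0.0, 1.0, 0.004, 0.0]
contact_force: [0.3, -0.7, -0.3]
gripper_width: 0.17
```

```bash
python3 -c "
from h import *
st();shot('wrist','w7.png')"
```

```text
t 7.6 p [ 0.5146 -0.1605 -0.0051] phi -89.6 zax [ 0.  0. -1.] q [-0.24  0.61  0.56  2.05 -0.54  0.63 -0.88] F [ 0.3 -0.7 -0.3] w 14.5
```

View pics/w7.png

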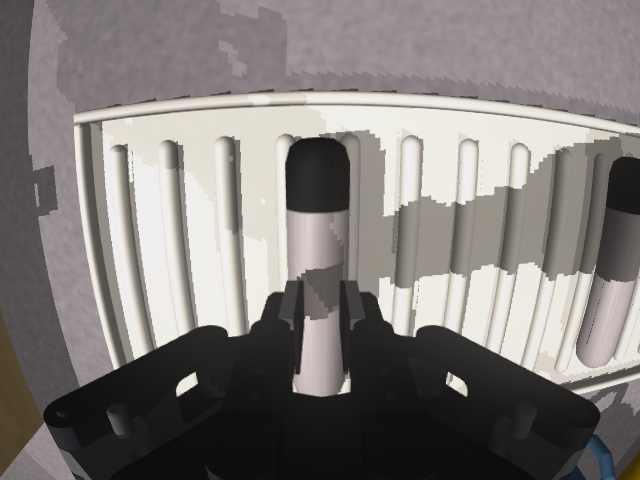

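Call:
{"op": "jog_arm", "data": {"dp": [[0,0,0],[0,0,0],[0,0,0.1],[0,0,0.3],[0,0,0.5]], "angular": [[0,0,0],[0,0,0],[0,0,0],[0,0,0],[0,0,0]], "claw": [50,50,50,50,50]}}

```text
t: 8.15
eef_pos: [0.5146, -0.1604, -0.0181]
tool_rot: [-0.0, 1.0, 0.004, -0.0]
contact_force: [0.5, 0.1, -1.0]
gripper_width: 0.582
```

Run:
```python
from h import *
st();shot('wrist','w8.png');b=shot('side','s8.png');a=shot('scene','sc8.png')
x=cv2.resize(a['pixels'][160:280,230:350],None,fx=3.3,fy=3.3,interpolation=cv2.INTER_CUBIC)
y=cv2.resize(b['pixels'][210:330,280:400],None,fx=3.3,fy=3.3,interpolation=cv2.INTER_CUBIC)
cv2.imwrite('pics/c8.png',np.hstack([x,y]))
```

```text
t 8.15 p [ 0.5146 -0.1604 -0.0181] phi -89.6 zax [-0.  0. -1.] q [-0.23  0.63  0.54  2.06 -0.56  0.6  -0.86] F [ 0.5  0.1 -1. ] w 49.7
```

View pics/w8.png

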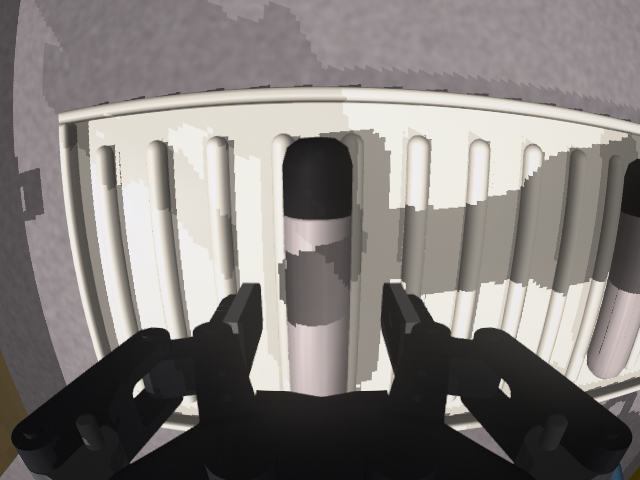

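View pics/c8.png

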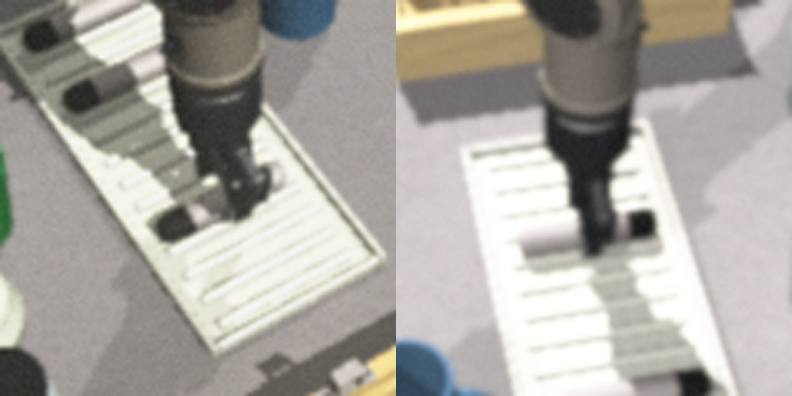

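Call:
{"op": "jog_arm", "data": {"dp": [[0,0,0.1],[0,0,0.2],[0,0,0.2],[0,0,0.3],[0,0,0.3]], "angular": [[0,0,0],[0,0,0],[0,0,0],[0,0,0],[0,0,0]], "claw": [45,45,45,45,45]}}

```text
t: 8.8
eef_pos: [0.5144, -0.1604, -0.0254]
tool_rot: [-0.0, 1.0, 0.004, -0.0]
contact_force: [0.7, -0.3, 0.8]
gripper_width: 0.525
```

Call:
{"op": "jog_arm", "data": {"dp": [[0,0,0],[0,0,0],[0,0,0],[0,0,0],[0,0,0]], "angular": [[0,0,0],[0,0,0],[0,0,0],[0,0,0],[0,0,0]], "claw": [35,30,20,15,15]}}

```text
t: 9.3
eef_pos: [0.5146, -0.1595, -0.0248]
tool_rot: [-0.001, 1.0, 0.004, -0.0]
contact_force: [-1.0, 3.0, 4.9]
gripper_width: 0.31
```

```bash
python3 -c "
from h import *
st();shot('wrist','w9.png')"
```

```text
t 9.3 p [ 0.5146 -0.1595 -0.0248] phi -89.5 zax [-0.     0.002 -1.   ] q [-0.22  0.64  0.53  2.06 -0.57  0.59 -0.86] F [-1.   3.   4.9] w 26.5
```

View pics/w9.png

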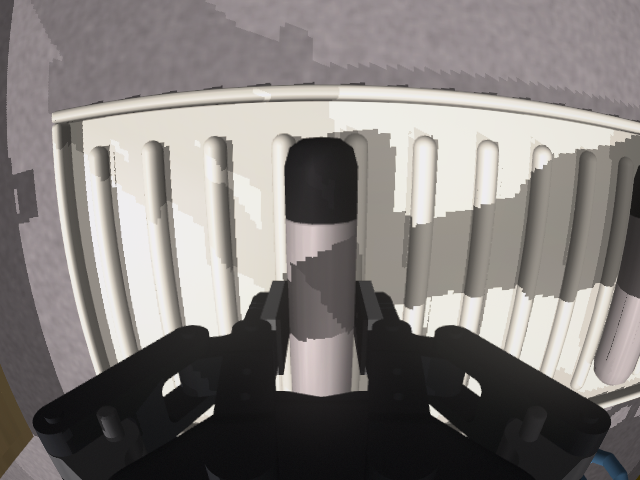

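Call:
{"op": "jog_arm", "data": {"dp": [[0,0,0],[0,0,0],[0,0,0.1],[0,0,0.2],[0,0,0.28]], "angular": [[0,0,0],[0,0,0],[0,0,0],[0,0,0],[0,0,0]], "claw": [42,42,42,42,42]}}

```text
t: 9.85
eef_pos: [0.5144, -0.1606, -0.0325]
tool_rot: [0.0, 1.0, 0.004, -0.0]
contact_force: [0.0, 1.0, 0.3]
gripper_width: 0.488
```

Call:
{"op": "jog_arm", "data": {"dp": [[0,0,0],[0,0,0],[0,0,0],[0,0,0],[0,0,0]], "angular": [[0,0,0],[0,0,0],[0,0,0],[0,0,0],[0,0,0]], "claw": [35,30,20,15,15]}}

```text
t: 10.35
eef_pos: [0.517, -0.1601, -0.0291]
tool_rot: [-0.001, 1.0, 0.004, 0.002]
contact_force: [-5.1, 5.8, 35.0]
gripper_width: 0.31
```

```bash
python3 -c "
from h import *
st()"
```

```text
t 10.35 p [ 0.517  -0.1601 -0.0291] phi -89.6 zax [ 0.004  0.002 -1.   ] q [-0.21  0.64  0.52  2.06 -0.58  0.58 -0.85] F [-5.1  5.8 35. ] w 26.5
```

Call:
{"op": "jog_arm", "data": {"dp": [[0,0,0],[0,0,0],[0,0,-0.2],[0,0,-0.25],[0,0,-0.25]], "angular": [[0,0,0],[0,0,0],[0,0,0],[0,0,0],[0,0,0]], "claw": [38,38,38,38,38]}}

```text
t: 10.85
eef_pos: [0.5144, -0.1603, -0.0259]
tool_rot: [-0.0, 1.0, 0.004, -0.0]
contact_force: [1.1, 0.3, -0.4]
gripper_width: 0.442
```

Call:
{"op": "jog_arm", "data": {"dp": [[0,0,0],[0,0,0],[0,0,0],[0,0,0],[0,0,0]], "angular": [[0,0,0],[0,0,0],[0,0,0],[0,0,0],[0,0,0]], "claw": [30,25,20,15,15]}}

```text
t: 11.35
eef_pos: [0.5142, -0.1595, -0.026]
tool_rot: [-0.001, 1.0, 0.004, -0.0]
contact_force: [-1.2, 2.9, 5.2]
gripper_width: 0.309
```

```bash
python3 -c "
from h import *
st()"
```

```text
t 11.35 p [ 0.5142 -0.1595 -0.026 ] phi -89.5 zax [-0.001  0.002 -1.   ] q [-0.22  0.64  0.53  2.06 -0.57  0.59 -0.86] F [-1.2  2.9  5.2] w 26.4
```

Call:
{"op": "jog_arm", "data": {"dp": [[0,0,-0.5],[0,0,-1.5],[0,0,-3],[0,0,-4.5],[0,0,-6.5]], "angular": [[0,0,0],[0,0,0],[0,0,0],[0,0,0],[0,0,0]], "claw": [15,15,15,15,15]}}

```text
t: 11.85
eef_pos: [0.513, -0.1604, 0.1373]
tool_rot: [0.0, 1.0, 0.003, -0.002]
contact_force: [0.8, 0.2, -0.9]
gripper_width: 0.308
```

```bash
python3 -c "
from h import *
st();shot('wrist','w10.png');go(.57,.02,.15,-50);go(.5975,.175,.15,0.9)"
```

```text
t 11.85 p [ 0.513  -0.1604  0.1373] phi -89.6 zax [-0.003 -0.    -1.   ] q [-0.4   0.39  0.75  1.98 -0.34  0.9  -1.04] F [ 0.8  0.2 -0.9] w 26.3
dp [2.13, -7.3, -0.18] ang [0.05, -0.09, -7.94]
dp [3.26, -13.5, -0.18] ang [0.09, -0.07, -18.12]
```

View pics/w10.png

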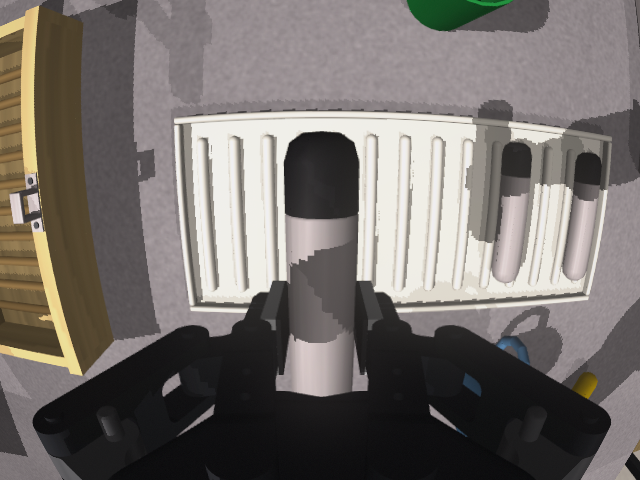

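The tube is held between the pads and lifted clear. Next I carry it to the box while turning it.

Call:
{"op": "jog_arm", "data": {"dp": [[0.4,-1.4,0],[0.8,-2.8,0],[1.3,-4.3,-0.2],[1.7,-5.8,-0.4],[2.1,-7.3,-0.5]], "angular": [[0,0,-1.6],[0,0,-3.2],[0,0,-4.8],[0,0,-6.4],[0,0,-8]], "claw": [15,15,15,15,15]}}

```text
t: 12.4
eef_pos: [0.566, 0.0235, 0.1501]
tool_rot: [0.0, 0.938, 0.348, 0.0]
contact_force: [0.8, -0.5, -0.9]
gripper_width: 0.309
```

```bash
python3 -c "
from h import *
st();go(.5975,.155,.15,-8)"
```

```text
t 12.4 p [0.566  0.0235 0.1501] phi -49.3 zax [ 0.001 -0.    -1.   ] q [-0.58  0.38  0.54  1.89 -0.24  0.93 -0.78] F [ 0.8 -0.5 -0.9] w 26.4
dp [4.38, -3.16, 0.0] ang [0.01, -0.0, -8.26]
```

Call:
{"op": "jog_arm", "data": {"dp": [[0.9,-0.6,0],[1.8,-1.3,0],[2.7,-1.9,0],[3.6,-2.5,0],[4.4,-3.2,0]], "angular": [[0,0,-1.6],[0,0,-3.2],[0,0,-4.8],[0,0,-6.4],[0,0,-8.2]], "claw": [15,15,15,15,15]}}

```text
t: 12.9
eef_pos: [0.598, 0.1551, 0.1495]
tool_rot: [0.0, 0.759, 0.652, -0.0]
contact_force: [-0.2, -0.1, -0.1]
gripper_width: 0.31
```

```bash
python3 -c "
from h import *
st();go(.5975,.173,.1,0.9)"
```

```text
t 12.9 p [0.598  0.1551 0.1495] phi -8.7 zax [ 0.001 -0.001 -1.   ] q [-0.61  0.44  0.34  1.76 -0.17  0.97 -0.35] F [-0.2 -0.1 -0.1] w 26.5
dp [0.71, -0.13, 1.98] ang [0.01, 0.01, -1.92]
```

Call:
{"op": "jog_arm", "data": {"dp": [[0.4,-0.1,0.4],[0.7,-0.1,0.8],[0.7,-0.1,1.4],[0.7,-0.1,2],[0.7,-0.1,2]], "angular": [[0,0,-1],[0,0,-1.9],[0,0,-1.9],[0,0,-1.9],[0,0,-1.9]], "claw": [15,15,15,15,15]}}

```text
t: 13.4
eef_pos: [0.5959, 0.1706, 0.0965]
tool_rot: [-0.001, 0.705, 0.709, -0.002]
contact_force: [0.3, 0.4, 0.1]
gripper_width: 0.308
```

```bash
python3 -c "
from h import *
st();shot('wrist','w11.png');shot('side','s11.png');st();go(.5975,.173,.05,0.9)"
```

```text
t 13.4 p [0.5959 0.1706 0.0965] phi 0.4 zax [-0.004 -0.002 -1.   ] q [-0.59  0.5   0.28  1.79 -0.18  0.88 -0.22] F [0.3 0.4 0.1] w 26.3
t 13.5 p [0.5976 0.1712 0.0987] phi 0.4 zax [-0.001 -0.001 -1.   ] q [-0.59  0.5   0.28  1.79 -0.18  0.88 -0.22] F [ 0.6 -0.  -0.7] w 26.6
dp [0.07, -0.0, 1.95] ang [-0.01, 0.01, -0.1]
```

View pics/w11.png

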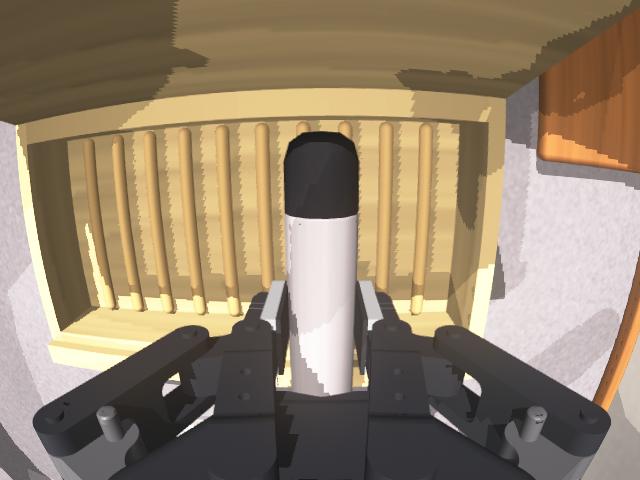

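View pics/s11.png

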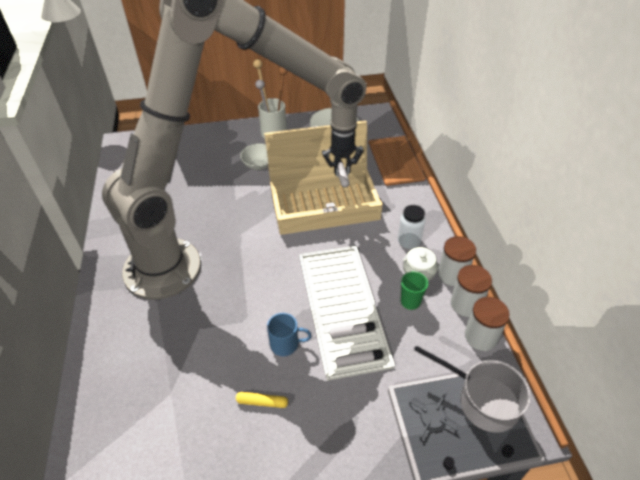

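The tube is over the box. Rib 1 runs from (89,142) to (108,305) and rib 10 from (426,126) to (418,310); I'll use both to recheck the groove position.

```bash
python3 -c "
from h import *
c=load('w11')
W=[wray(c,*p,.02) for p in [(89,139),(426,123),(109,308),(417,313)]]
print([w.round(4) for w in W], (sum(W)/4).round(4))
B=lambda x,y:(np.array([.540,.1755,0])+R.from_euler('z',.9,degrees=True).apply([x,y,0]))
for x in (-.1305,.0435,.0725,.1305): print(x,wproj(c,[B(x,.07)+[0,0,.02],B(x,0)+[0,0,.02]]).round(0).tolist())
"
```

```text
[array([0.4122, 0.2448, 0.02  ]), array([0.6673, 0.2494, 0.02  ]), array([0.4107, 0.101 , 0.02  ]), array([0.6707, 0.1051, 0.02  ])] [0.5402 0.1751 0.02  ]
-0.1305 [[85.0, 141.0], [94.0, 227.0]]
0.0435 [[304.0, 124.0], [305.0, 224.0]]
0.0725 [[346.0, 124.0], [346.0, 223.0]]
0.1305 [[429.0, 126.0], [425.0, 223.0]]
```

Call:
{"op": "jog_arm", "data": {"dp": [[0,0,0.7],[0.1,0,1.4],[0.1,0,2.2],[0.1,0,3],[0.1,0,3.1]], "angular": [[0,0,0],[0,0,0],[0,0,0],[0,0,0],[0,0,0]], "claw": [15,15,15,15,15]}}

```text
t: 14.0
eef_pos: [0.5966, 0.174, 0.0201]
tool_rot: [-0.001, 0.704, 0.71, -0.001]
contact_force: [-0.6, -0.3, -0.8]
gripper_width: 0.311
```

```bash
python3 -c "
from h import *
st();go(.598,.173,-.013,0.9)"
```

```text
t 14.0 p [0.5966 0.174  0.0201] phi 0.5 zax [-0.003 -0.001 -1.   ] q [-0.57  0.61  0.25  1.83 -0.21  0.73 -0.19] F [-0.6 -0.3 -0.8] w 26.6
dp [-0.04, 0.06, 1.32] ang [-0.03, 0.01, -0.09]
```

Call:
{"op": "jog_arm", "data": {"dp": [[0,0.05,0.4],[0,0.05,0.8],[0,0.05,1.1],[0,0.05,1.3],[0,0.05,1.35]], "angular": [[0,0,0],[0,0,0],[0,0,0],[0,0,0],[0,0,0]], "claw": [15,15,15,15,15]}}

```text
t: 14.5
eef_pos: [0.5987, 0.1747, -0.0127]
tool_rot: [-0.0, 0.704, 0.71, -0.0]
contact_force: [-0.7, 0.8, -1.0]
gripper_width: 0.307
```

```bash
python3 -c "
from h import *
st()"
```

```text
t 14.5 p [ 0.5987  0.1747 -0.0127] phi 0.5 zax [-0.001 -0.    -1.   ] q [-0.55  0.66  0.23  1.83 -0.23  0.68 -0.18] F [-0.7  0.8 -1. ] w 26.2
```

Call:
{"op": "jog_arm", "data": {"dp": [[0,-0.02,0.05],[0,-0.02,0.1],[0,-0.02,0.15],[0,-0.02,0.15],[0,-0.02,0.15]], "angular": [[0,0,0],[0,0,0],[0,0,0],[0,0,0],[0,0,0]], "claw": [15,15,15,15,15]}}

```text
t: 15.0
eef_pos: [0.5988, 0.1749, -0.0147]
tool_rot: [-0.0, 0.704, 0.71, 0.0]
contact_force: [-3.1, -0.7, 7.9]
gripper_width: 0.305
```

```bash
python3 -c "
from h import *
st();shot('wrist','w12.png')"
```

```text
t 15.0 p [ 0.5988  0.1749 -0.0147] phi 0.5 zax [ 0.     0.001 -1.   ] q [-0.55  0.66  0.23  1.84 -0.23  0.67 -0.18] F [-3.1 -0.7  7.9] w 26.0
```

View pics/w12.png

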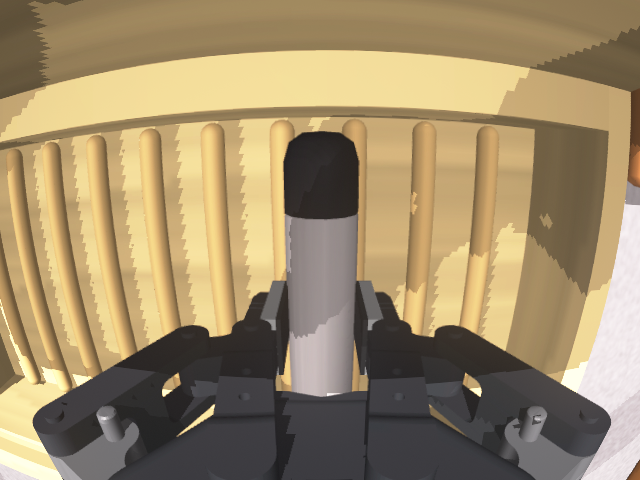

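Contact reads 8 N and the tube sits between its two ribs at cols 282 and 355. I'll release and rise.

Call:
{"op": "jog_arm", "data": {"dp": [[0,0,0],[0,0,0],[0,0,0],[0,0,0],[0,0,-0.2]], "angular": [[0,0,0],[0,0,0],[0,0,0],[0,0,0],[0,0,0]], "claw": [30,35,42,42,42]}}

```text
t: 15.55
eef_pos: [0.598, 0.1747, -0.0114]
tool_rot: [-0.0, 0.704, 0.71, -0.001]
contact_force: [-0.6, -0.2, -0.4]
gripper_width: 0.49
```

Call:
{"op": "jog_arm", "data": {"dp": [[0,0,-0.6],[0,0,-1.6],[0,0,-3],[0,0,-5],[0,0,-7]], "angular": [[0,0,0],[0,0,0],[0,0,0],[0,0,0],[0,0,0]], "claw": [42,42,42,50,50]}}

```text
t: 16.05
eef_pos: [0.5982, 0.1745, 0.1668]
tool_rot: [0.0, 0.704, 0.71, -0.0]
contact_force: [2.2, 1.3, -0.0]
gripper_width: 0.588
```

```bash
python3 -c "
from h import *
st();shot('wrist','w13.png');go(.56,.02,.17,-42)"
```

```text
t 16.05 p [0.5982 0.1745 0.1668] phi 0.5 zax [ 0. -0. -1.] q [-0.61  0.43  0.31  1.73 -0.15  1.01 -0.24] F [ 2.2  1.3 -0. ] w 50.2
dp [-6.21, -1.79, 0.2] ang [0.12, -0.11, 8.49]
```

View pics/w13.png

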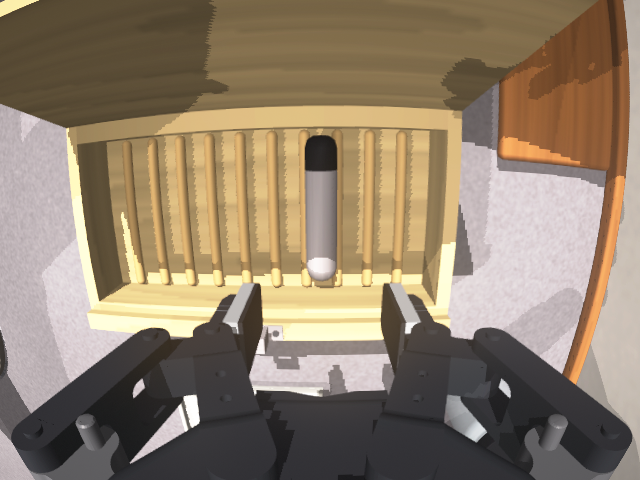

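Call:
{"op": "jog_arm", "data": {"dp": [[-1.3,-0.3,0],[-2.6,-0.7,0],[-3.9,-1,0],[-5.2,-1.4,0],[-6.5,-1.8,0]], "angular": [[0,0,1.7],[0,0,3.4],[0,0,5.1],[0,0,6.8],[0,0,8.5]], "claw": [50,50,50,50,50]}}

```text
t: 16.6
eef_pos: [0.5548, 0.0106, 0.1652]
tool_rot: [-0.0, 0.915, 0.404, 0.001]
contact_force: [0.9, 0.7, -0.4]
gripper_width: 0.589
```

```bash
python3 -c "
from h import *
st();go(.53,-.18,.16,-84)"
```

```text
t 16.6 p [0.5548 0.0106 0.1652] phi -42.3 zax [ 0.001  0.001 -1.   ] q [-0.55  0.34  0.52  1.9  -0.2   0.95 -0.67] F [ 0.9  0.7 -0.4] w 50.3
dp [-6.3, 4.4, 0.2] ang [-0.0, -0.02, 8.33]
```

Call:
{"op": "jog_arm", "data": {"dp": [[-1.3,0.9,0],[-2.6,1.8,0],[-3.9,2.7,0],[-5.2,3.6,0],[-6.4,4.5,0.2]], "angular": [[0,0,1.7],[0,0,3.4],[0,0,5.1],[0,0,6.8],[0,0,8.5]], "claw": [50,50,50,50,50]}}

```text
t: 17.1
eef_pos: [0.5318, -0.1842, 0.1607]
tool_rot: [-0.0, 0.999, 0.045, 0.001]
contact_force: [0.7, -1.0, 0.2]
gripper_width: 0.583
```

```bash
python3 -c "
from h import *
st();go(.518,-.335,.12,-88.5)"
```

```text
t 17.1 p [ 0.5318 -0.1842  0.1607] phi -84.9 zax [ 0.003  0.    -1.   ] q [-0.35  0.4   0.73  1.9  -0.32  0.96 -0.94] F [ 0.7 -1.   0.2] w 49.8
dp [-1.1, 5.96, 1.62] ang [-0.0, -0.03, 0.73]
```

Call:
{"op": "jog_arm", "data": {"dp": [[-0.3,1.5,0.4],[-0.6,3,0.8],[-0.9,4.5,1.2],[-1.1,6,1.6],[-1.1,6,1.6]], "angular": [[0,0,0.3],[0,0,0.7],[0,0,0.7],[0,0,0.7],[0,0,0.7]], "claw": [50,50,50,50,50]}}

```text
t: 17.6
eef_pos: [0.516, -0.3405, 0.1194]
tool_rot: [0.002, 1.0, 0.014, -0.0]
contact_force: [-0.4, 0.4, 0.2]
gripper_width: 0.588
```

```bash
python3 -c "
from h import *
st();shot('wrist','w14.png');st()"
```

```text
t 17.6 p [ 0.516  -0.3405  0.1194] phi -88.4 zax [-0.001 -0.003 -1.   ] q [-0.02  0.55  0.7   1.8  -0.42  0.95 -0.68] F [-0.4  0.4  0.2] w 50.2
t 17.65 p [ 0.5172 -0.3375  0.1196] phi -88.3 zax [-0.    -0.001 -1.   ] q [-0.03  0.55  0.7   1.8  -0.42  0.95 -0.69] F [ 0.7  0.3 -0.3] w 50.1
```

View pics/w14.png

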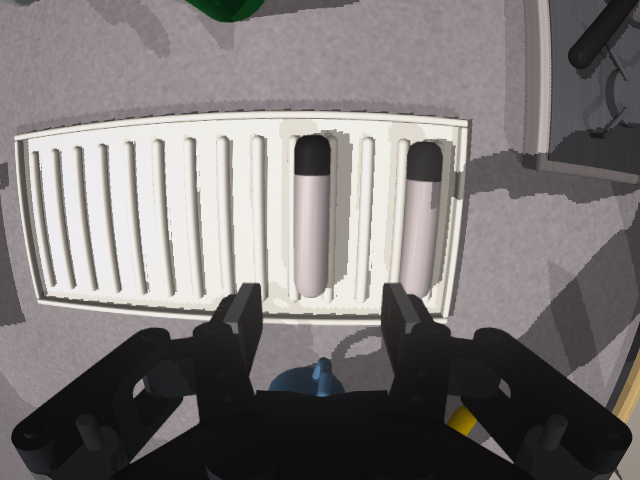

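Run:
```python
from h import *
c=load('w14')
for nm,a,b in [('B',(312,135),(311,298)),('C',(425,142),(416,297))]:
    p=wray(c,*a,.0163);q=wray(c,*b,.0163);d=p-q;m=(p+q)/2;print(nm,m.round(4),np.linalg.norm(d).round(4),np.rad2deg(np.arctan2(d[1],d[0])).round(2))
    if nm=='B': go(m[0],m[1],.03,-89.0)
```

```text
B [ 0.5182 -0.3339  0.0163] 0.1322 0.92
dp [0.04, -0.15, 3.58] ang [0.02, 0.0, 0.14]
C [ 0.5187 -0.4222  0.0163] 0.1292 1.87
```

Call:
{"op": "jog_arm", "data": {"dp": [[0,-0.1,1],[0.05,-0.15,2],[0.05,-0.15,3],[0.05,-0.15,3.6],[0.05,-0.15,3.6]], "angular": [[0,0,0],[0,0,0],[0,0,0],[0,0,0],[0,0,0]], "claw": [50,50,50,50,50]}}

```text
t: 18.15
eef_pos: [0.5192, -0.3285, 0.0278]
tool_rot: [-0.001, 1.0, 0.018, -0.001]
contact_force: [-0.9, -0.2, -0.8]
gripper_width: 0.587
```

```bash
python3 -c "
from h import *
st();go(.5182,-.3339,-.026,-89.)"
```

```text
t 18.15 p [ 0.5192 -0.3285  0.0278] phi -87.9 zax [-0.002  0.002 -1.   ] q [ 0.02  0.66  0.61  1.86 -0.52  0.79 -0.62] F [-0.9 -0.2 -0.8] w 50.1
dp [-0.04, 0.22, 2.15] ang [-0.02, 0.03, 0.22]
```

Call:
{"op": "jog_arm", "data": {"dp": [[0,0.1,0.5],[0,0.1,1],[0,0.1,1.5],[0,0.1,2],[0,0.1,2.1]], "angular": [[0,0,0.2],[0,0,0.2],[0,0,0.2],[0,0,0.2],[0,0,0.2]], "claw": [50,50,50,50,50]}}

```text
t: 18.65
eef_pos: [0.5189, -0.3322, -0.0253]
tool_rot: [-0.001, 1.0, 0.009, -0.001]
contact_force: [-0.1, 0.6, -0.3]
gripper_width: 0.584
```

```bash
python3 -c "
from h import *
st();go(.5182,-.3339,-.026,-89.);shot('wrist','w15.png')"
```

```text
t 18.65 p [ 0.5189 -0.3322 -0.0253] phi -89.0 zax [-0.002  0.001 -1.   ] q [ 0.07  0.74  0.56  1.87 -0.58  0.71 -0.59] F [-0.1  0.6 -0.3] w 49.9
dp [-0.03, 0.07, 0.03] ang [-0.02, 0.03, 0.0]
```

View pics/w15.png

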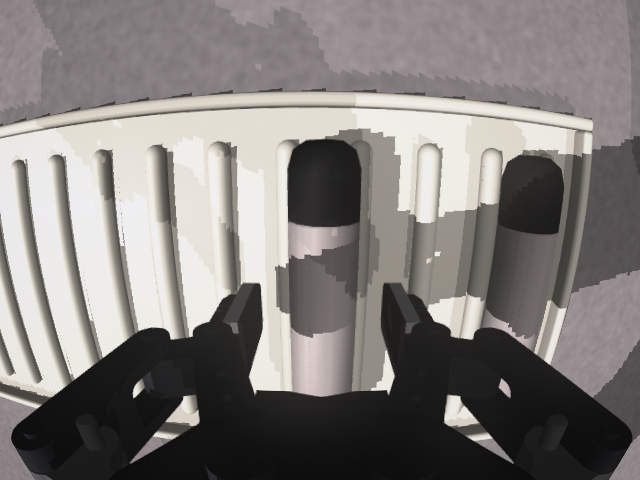

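Tube B is centred between the fingers at col 323, so I close.

Call:
{"op": "jog_arm", "data": {"dp": [[0,0.05,0],[0,0.05,0],[0,0.05,0],[0,0.05,0],[0,0.05,0]], "angular": [[0,0,0],[0,0,0],[0,0,0],[0,0,0],[0,0,0]], "claw": [40,30,20,15,15]}}

```text
t: 19.2
eef_pos: [0.5203, -0.3335, -0.0228]
tool_rot: [-0.001, 1.0, 0.009, 0.0]
contact_force: [-1.1, 4.9, 6.3]
gripper_width: 0.308
```

Call:
{"op": "jog_arm", "data": {"dp": [[0,0,0],[0,0,-0.2],[0,0,-0.6],[0,0,-1.2],[0,0,-2]], "angular": [[0,0,0],[0,0,0],[0,0,0],[0,0,0],[0,0,0]], "claw": [15,15,15,15,15]}}

```text
t: 19.7
eef_pos: [0.5196, -0.3344, 0.0276]
tool_rot: [0.0, 1.0, 0.009, -0.0]
contact_force: [0.3, 0.3, -1.1]
gripper_width: 0.31
```

Call:
{"op": "jog_arm", "data": {"dp": [[0,-1,-1],[0,-2.5,-2],[0,-4,-3.5],[0,-5.5,-4.5],[0,-7,-5]], "angular": [[0,0,0],[0,0,0],[0,0,0],[0,0,0],[0,0,0]], "claw": [15,15,15,15,15]}}

```text
t: 20.2
eef_pos: [0.5181, -0.1588, 0.1551]
tool_rot: [0.0, 1.0, 0.008, 0.002]
contact_force: [0.1, 0.9, -0.3]
gripper_width: 0.305
```

```bash
python3 -c "
from h import *
st();go(.54,.02,.155,-49)"
```

```text
t 20.2 p [ 0.5181 -0.1588  0.1551] phi -89.0 zax [ 0.005 -0.    -1.   ] q [-0.44  0.38  0.79  1.96 -0.33  0.93 -1.04] F [ 0.1  0.9 -0.3] w 26.1
dp [1.0, -7.14, 0.01] ang [0.02, -0.05, -8.01]
```

Call:
{"op": "jog_arm", "data": {"dp": [[0.2,-1.4,0],[0.4,-2.8,0],[0.6,-4.3,0],[0.8,-5.7,0],[1,-7.1,0]], "angular": [[0,0,-1.7],[0,0,-3.4],[0,0,-5.1],[0,0,-6.8],[0,0,-8.5]], "claw": [15,15,15,15,15]}}

```text
t: 20.7
eef_pos: [0.539, 0.0197, 0.153]
tool_rot: [0.0, 0.928, 0.373, 0.001]
contact_force: [0.2, -0.7, -0.6]
gripper_width: 0.305
```

```bash
python3 -c "
from h import *
st();go(.5405,.16,.14,-4)"
```

```text
t 20.7 p [0.539  0.0197 0.153 ] phi -46.2 zax [ 0.002  0.    -1.   ] q [-0.61  0.33  0.57  1.95 -0.22  0.92 -0.74] F [ 0.2 -0.7 -0.6] w 26.0
dp [3.93, -4.01, 0.52] ang [0.02, -0.01, -8.43]
```

Call:
{"op": "jog_arm", "data": {"dp": [[0.8,-0.8,0],[1.6,-1.6,0],[2.4,-2.4,0],[3.2,-3.2,0],[3.9,-4,0.3]], "angular": [[0,0,-1.7],[0,0,-3.4],[0,0,-5.1],[0,0,-6.8],[0,0,-8.5]], "claw": [15,15,15,15,15]}}

```text
t: 21.2
eef_pos: [0.5419, 0.1594, 0.1462]
tool_rot: [0.001, 0.729, 0.684, 0.002]
contact_force: [0.6, 0.1, -0.2]
gripper_width: 0.305
```

```bash
python3 -c "
from h import *
st();go(.540,.174,.07,0.9)"
```

```text
t 21.2 p [0.5419 0.1594 0.1462] phi -3.7 zax [ 0.004  0.001 -1.   ] q [-0.68  0.36  0.36  1.89 -0.16  0.91 -0.31] F [ 0.6  0.1 -0.2] w 26.0
dp [0.57, -0.12, 3.05] ang [0.04, -0.01, -0.91]
```

Call:
{"op": "jog_arm", "data": {"dp": [[0.3,-0.1,0.6],[0.6,-0.1,1.3],[0.6,-0.1,2],[0.6,-0.1,2.7],[0.6,-0.1,3.1]], "angular": [[0,0,-0.9],[0,0,-0.9],[0,0,-0.9],[0,0,-0.9],[0,0,-0.9]], "claw": [15,15,15,15,15]}}

```text
t: 21.7
eef_pos: [0.539, 0.1729, 0.0664]
tool_rot: [0.0, 0.704, 0.71, -0.0]
contact_force: [-0.5, 0.2, -0.9]
gripper_width: 0.309
```

```bash
python3 -c "
from h import *
st();go(.540,.175,.01,0.9)
get_obs();c=shot('wrist','w16.png');st()"
```

```text
t 21.7 p [0.539  0.1729 0.0664] phi 0.5 zax [ 0.    -0.001 -1.   ] q [-0.66  0.47  0.3   1.95 -0.2   0.76 -0.23] F [-0.5  0.2 -0.9] w 26.4
dp [0.09, 0.04, 2.26] ang [0.0, 0.01, -0.08]
t 21.75 p [0.5383 0.1727 0.0652] phi 0.5 zax [-0.002 -0.001 -1.   ] q [-0.66  0.47  0.3   1.95 -0.2   0.76 -0.23] F [ 0.1  0.2 -1.2] w 26.1
```

View pics/w16.png

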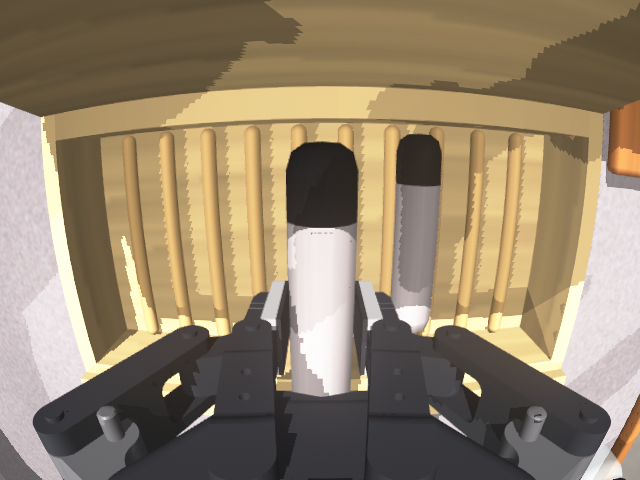

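Call:
{"op": "jog_arm", "data": {"dp": [[0,0.05,0.6],[0,0.05,1.2],[0.05,0.05,1.8],[0.05,0.05,2.3],[0.05,0.05,2.6]], "angular": [[0,0,0],[0,0,0],[0,0,0],[0,0,0],[0,0,0]], "claw": [15,15,15,15,15]}}

```text
t: 22.25
eef_pos: [0.5395, 0.1745, -0.0]
tool_rot: [-0.0, 0.704, 0.71, -0.001]
contact_force: [-0.1, 0.5, -1.6]
gripper_width: 0.301
```

```bash
python3 -c "
from h import *
st();go(.540,.175,-.012,0.9)"
```

```text
t 22.25 p [ 0.5395  0.1745 -0.    ] phi 0.5 zax [-0.002 -0.001 -1.   ] q [-0.63  0.57  0.26  1.97 -0.24  0.63 -0.2 ] F [-0.1  0.5 -1.6] w 25.7
dp [0.02, 0.02, 0.48] ang [-0.02, 0.01, -0.07]
```

Call:
{"op": "jog_arm", "data": {"dp": [[0,0,0.2],[0,0,0.35],[0,0,0.45],[0,0,0.5],[0,0,0.5]], "angular": [[0,0,0],[0,0,0],[0,0,0],[0,0,0],[0,0,0]], "claw": [15,15,15,15,15]}}

```text
t: 22.75
eef_pos: [0.5405, 0.1748, -0.0107]
tool_rot: [0.0, 0.704, 0.71, 0.0]
contact_force: [-0.7, -0.3, -1.0]
gripper_width: 0.306
```

```bash
python3 -c "
from h import *
st()"
```

```text
t 22.75 p [ 0.5405  0.1748 -0.0107] phi 0.5 zax [ 0.  0. -1.] q [-0.62  0.59  0.26  1.97 -0.25  0.61 -0.19] F [-0.7 -0.3 -1. ] w 26.1
```

Call:
{"op": "jog_arm", "data": {"dp": [[0,0,0.05],[0,0,0.1],[0,0,0.12],[0,0,0.12],[0,0,0.12]], "angular": [[0,0,0],[0,0,0],[0,0,0],[0,0,0],[0,0,0]], "claw": [15,15,15,15,15]}}

```text
t: 23.25
eef_pos: [0.5405, 0.1749, -0.0121]
tool_rot: [-0.0, 0.704, 0.71, 0.0]
contact_force: [-6.2, -2.4, 17.5]
gripper_width: 0.304
```

```bash
python3 -c "
from h import *
st()"
```

```text
t 23.25 p [ 0.5405  0.1749 -0.0121] phi 0.5 zax [ 0.     0.001 -1.   ] q [-0.62  0.59  0.25  1.97 -0.25  0.61 -0.19] F [-6.2 -2.4 17.5] w 26.0
```

Contact. Release and rise.

Call:
{"op": "jog_arm", "data": {"dp": [[0,0,0],[0,0,0],[0,0,0],[0,0,0],[0,0,-0.2]], "angular": [[0,0,0],[0,0,0],[0,0,0],[0,0,0],[0,0,0]], "claw": [30,35,42,42,42]}}

```text
t: 23.75
eef_pos: [0.5397, 0.1745, -0.0094]
tool_rot: [-0.0, 0.704, 0.71, -0.001]
contact_force: [-0.9, -0.2, -0.2]
gripper_width: 0.491
```

Call:
{"op": "jog_arm", "data": {"dp": [[0,0,-0.6],[0,0,-1.6],[0,0,-3],[0,0,-5],[0,0,-7]], "angular": [[0,0,0],[0,0,0],[0,0,0],[0,0,0],[0,0,0]], "claw": [42,42,42,50,50]}}

```text
t: 24.25
eef_pos: [0.5399, 0.1743, 0.1687]
tool_rot: [0.0, 0.704, 0.71, -0.0]
contact_force: [1.1, 0.9, -0.7]
gripper_width: 0.588
```

```bash
python3 -c "
from h import *
st();shot('wrist','w17.png');shot('side','s17.png');go(.53,.02,.17,-42)"
```

```text
t 24.25 p [0.5399 0.1743 0.1687] phi 0.5 zax [-0. -0. -1.] q [-0.7   0.34  0.35  1.86 -0.14  0.97 -0.28] F [ 1.1  0.9 -0.7] w 50.2
dp [-6.23, -0.66, 0.13] ang [0.11, -0.12, 8.49]
```

View pics/w17.png

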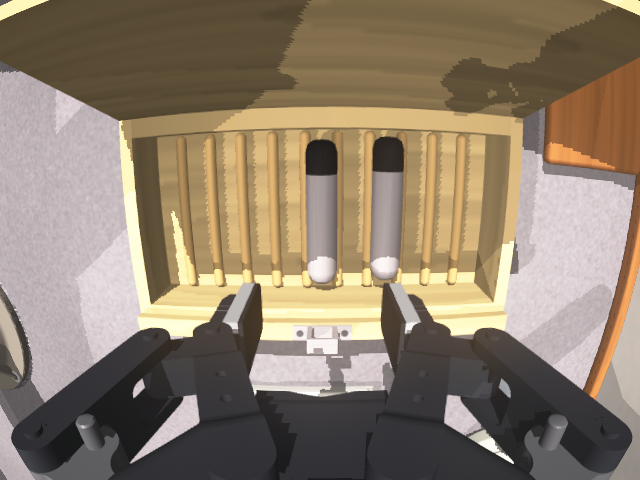

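View pics/s17.png

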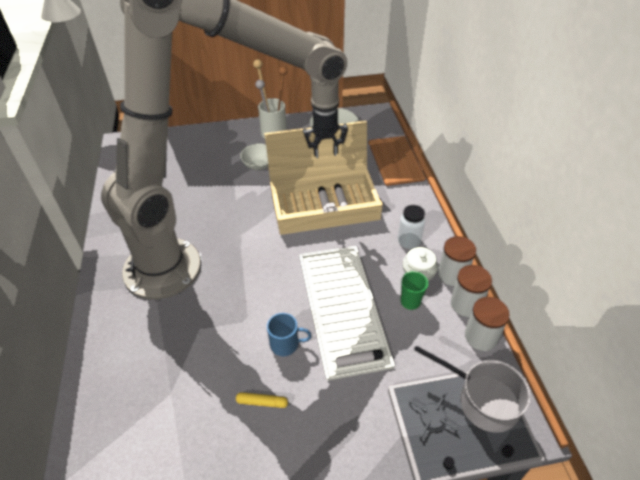

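Two tubes are in their grooves, at cols 321 and 387. The third still lies on the tray at side (360,357), so I go for it.

Call:
{"op": "jog_arm", "data": {"dp": [[-1.3,-0.1,0],[-2.6,-0.2,0],[-3.9,-0.4,0],[-5.2,-0.5,0],[-6.5,-0.6,0]], "angular": [[0,0,1.7],[0,0,3.4],[0,0,5.1],[0,0,6.8],[0,0,8.5]], "claw": [50,50,50,50,50]}}

```text
t: 24.85
eef_pos: [0.5264, 0.0108, 0.167]
tool_rot: [-0.0, 0.915, 0.404, 0.001]
contact_force: [0.9, 0.0, 0.4]
gripper_width: 0.582
```

```bash
python3 -c "
from h import *
st();go(.53,-.2,.16,-84)"
```

```text
t 24.85 p [0.5264 0.0108 0.167 ] phi -42.3 zax [ 0.001  0.001 -1.   ] q [-0.61  0.29  0.57  1.97 -0.19  0.94 -0.68] F [0.9 0.  0.4] w 49.7
dp [-6.14, 5.79, 0.27] ang [-0.0, -0.01, 8.33]
```

Call:
{"op": "jog_arm", "data": {"dp": [[-1.2,1.2,0],[-2.5,2.4,0],[-3.7,3.5,0],[-4.9,4.7,0],[-6.1,5.8,0.2]], "angular": [[0,0,1.7],[0,0,3.4],[0,0,5.1],[0,0,6.8],[0,0,8.5]], "claw": [50,50,50,50,50]}}

```text
t: 25.35
eef_pos: [0.533, -0.2, 0.1626]
tool_rot: [-0.0, 0.999, 0.045, 0.001]
contact_force: [0.3, 0.3, -0.0]
gripper_width: 0.583
```

```bash
python3 -c "
from h import *
st();go(.518,-.42,.12,-89)"
```

```text
t 25.35 p [ 0.533  -0.2     0.1626] phi -84.8 zax [ 0.003  0.    -1.   ] q [-0.34  0.42  0.77  1.88 -0.35  0.98 -0.9 ] F [ 0.3  0.3 -0. ] w 49.8
dp [-1.4, 8.71, 1.7] ang [-0.0, -0.03, 0.84]
```

Call:
{"op": "jog_arm", "data": {"dp": [[-0.3,1.9,0.3],[-0.6,3.8,0.7],[-0.9,5.7,1.2],[-1.2,7.6,1.5],[-1.4,8.7,1.7]], "angular": [[0,0,0.3],[0,0,0.6],[0,0,0.8],[0,0,0.8],[0,0,0.8]], "claw": [50,50,50,50,50]}}

```text
t: 25.85
eef_pos: [0.5168, -0.4223, 0.119]
tool_rot: [0.001, 1.0, 0.011, -0.0]
contact_force: [0.3, 0.6, 0.5]
gripper_width: 0.583
```

Call:
{"op": "jog_arm", "data": {"dp": [[0,0,0],[0,0,0],[0,0,0],[0,0,0],[0,0,0]], "angular": [[0,0,0],[0,0,0],[0,0,0],[0,0,0],[0,0,0]], "claw": [50,50,50,50,50]}}

```text
t: 26.35
eef_pos: [0.5195, -0.4167, 0.1189]
tool_rot: [-0.0, 1.0, 0.014, 0.0]
contact_force: [0.2, 0.6, -0.6]
gripper_width: 0.582
```

```bash
python3 -c "
from h import *
st();shot('wrist','w18.png');st()"
```

```text
t 26.35 p [ 0.5195 -0.4167  0.1189] phi -88.4 zax [ 0.001  0.001 -1.   ] q [ 0.1   0.63  0.71  1.68 -0.47  1.01 -0.56] F [ 0.2  0.6 -0.6] w 49.7
t 26.4 p [ 0.5193 -0.417   0.1189] phi -88.4 zax [ 0.  0. -1.] q [ 0.1   0.63  0.71  1.68 -0.47  1.01 -0.56] F [ 0.4 -0.   0.7] w 49.9
```

View pics/w18.png

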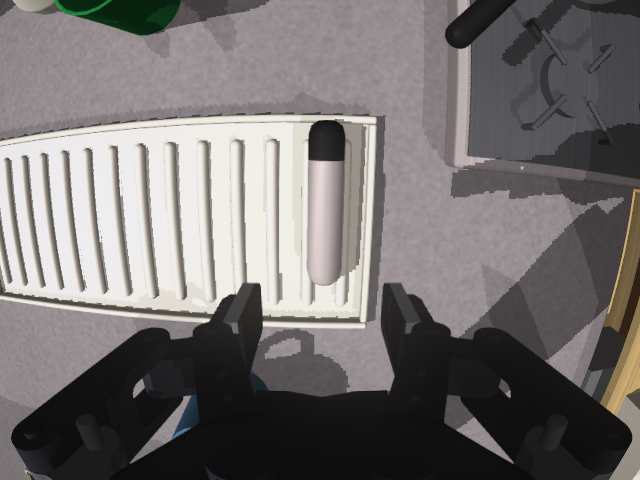

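Run:
```python
from h import *
c=load('w18')
for z in (.0163,.022):
    p=wray(c,326,121,z);q=wray(c,323,286,z);d=p-q;m=(p+q)/2;print(z,p.round(4),q.round(4),m.round(4),np.linalg.norm(d).round(4),np.rad2deg(np.arctan2(d[1],d[0])).round(2))
cv2.imwrite('pics/w18c.png',cv2.resize(c['pixels'][90:340,220:420],None,fx=2.4,fy=2.4,interpolation=cv2.INTER_CUBIC))
go(m[0],m[1],.03,-89)
```

```text
0.0163 [ 0.5989 -0.4187  0.0163] [ 0.4671 -0.4205  0.0163] [ 0.533  -0.4196  0.0163] 0.1317 0.75
0.022 [ 0.5986 -0.4187  0.022 ] [ 0.4695 -0.4204  0.022 ] [ 0.5341 -0.4195  0.022 ] 0.1291 0.75
dp [0.58, 0.12, 3.55] ang [-0.0, -0.01, 0.12]
```

View pics/w18c.png

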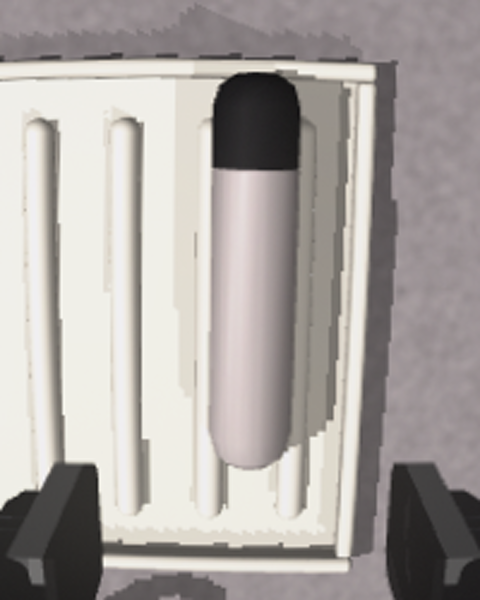

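The third tube was knocked about 15 mm along its groove; its centre is now at (0.533, -0.420). I'll approach with the fingers narrower because of the tray rim.

Call:
{"op": "jog_arm", "data": {"dp": [[0.3,0.1,1],[0.55,0.1,2],[0.55,0.1,3],[0.55,0.1,3.6],[0.55,0.1,3.6]], "angular": [[0,0,0],[0,0,0],[0,0,0],[0,0,0],[0,0,0]], "claw": [40,40,40,40,40]}}

```text
t: 26.9
eef_pos: [0.5313, -0.4187, 0.0265]
tool_rot: [-0.001, 1.0, 0.013, -0.002]
contact_force: [-0.4, 0.5, -0.7]
gripper_width: 0.465
```

Call:
{"op": "jog_arm", "data": {"dp": [[0,0,0],[0,0,0],[0,0,0],[0,0,0],[0,0,0]], "angular": [[0,0,0],[0,0,0],[0,0,0],[0,0,0],[0,0,0]], "claw": [40,40,40,40,40]}}

```text
t: 27.4
eef_pos: [0.5327, -0.4203, 0.0291]
tool_rot: [0.0, 1.0, 0.013, 0.0]
contact_force: [-0.4, -0.0, -0.1]
gripper_width: 0.468
```

```bash
python3 -c "
from h import *
st();go(.533,-.4196,-.025,-89.2);shot('wrist','w19.png')"
```

```text
t 27.4 p [ 0.5327 -0.4203  0.0291] phi -88.5 zax [ 0.001 -0.    -1.   ] q [ 0.15  0.75  0.64  1.7  -0.56  0.88 -0.52] F [-0.4 -0.  -0.1] w 40.0
dp [0.01, -0.03, 2.16] ang [0.0, -0.01, 0.14]
```

View pics/w19.png

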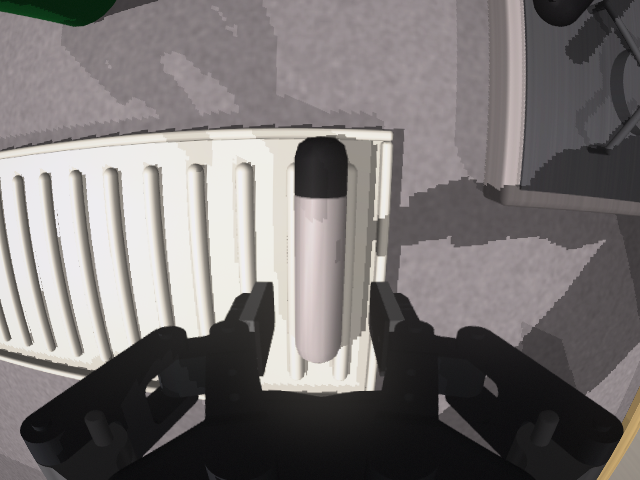

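Call:
{"op": "jog_arm", "data": {"dp": [[0,0,0.5],[0,0,1],[0,0,1.5],[0,0,1.9],[0,0,2.1]], "angular": [[0,0,0],[0,0,0],[0,0,0],[0,0,0],[0,0,0]], "claw": [40,40,40,40,40]}}

```text
t: 27.95
eef_pos: [0.5316, -0.4196, -0.0259]
tool_rot: [-0.001, 1.0, 0.013, -0.001]
contact_force: [-0.0, -0.0, 0.7]
gripper_width: 0.47
```

Call:
{"op": "jog_arm", "data": {"dp": [[0,0,0],[0,0,0],[0,0,0],[0,0,0],[0,0,0]], "angular": [[0,0,0],[0,0,0],[0,0,0],[0,0,0],[0,0,0]], "claw": [35,30,20,15,15]}}

```text
t: 28.45
eef_pos: [0.5326, -0.4204, -0.0234]
tool_rot: [0.0, 1.0, 0.013, 0.0]
contact_force: [-2.1, 1.4, 3.4]
gripper_width: 0.306
```

```bash
python3 -c "
from h import *
st()"
```

```text
t 28.45 p [ 0.5326 -0.4204 -0.0234] phi -88.5 zax [ 0.001 -0.    -1.   ] q [ 0.18  0.82  0.59  1.71 -0.6   0.8  -0.49] F [-2.1  1.4  3.4] w 26.2
```

Call:
{"op": "jog_arm", "data": {"dp": [[0,0,-0.3],[0,0,-1],[0,0,-2],[0,0,-3.5],[0,0,-5]], "angular": [[0,0,0],[0,0,0],[0,0,0],[0,0,0],[0,0,0]], "claw": [15,15,15,15,15]}}

```text
t: 28.95
eef_pos: [0.5323, -0.4204, 0.1035]
tool_rot: [0.0, 1.0, 0.013, 0.0]
contact_force: [1.4, -0.7, 0.9]
gripper_width: 0.306
```

Call:
{"op": "jog_arm", "data": {"dp": [[0,-1.8,-0.4],[-0.1,-3.6,-0.8],[-0.2,-5.4,-1.2],[-0.3,-7.2,-1.6],[-0.4,-9,-2]], "angular": [[0,0,0],[0,0,0],[0,0,0],[0,0,0],[0,0,0]], "claw": [15,15,15,15,15]}}

```text
t: 29.45
eef_pos: [0.5164, -0.1942, 0.1526]
tool_rot: [-0.0, 1.0, 0.013, 0.001]
contact_force: [1.2, 0.5, -1.5]
gripper_width: 0.308
```

```bash
python3 -c "
from h import *
st();go(.51,.01,.155,-46)"
```

```text
t 29.45 p [ 0.5164 -0.1942  0.1526] phi -88.5 zax [ 0.002  0.    -1.   ] q [-0.38  0.41  0.81  1.94 -0.36  0.95 -0.94] F [ 1.2  0.5 -1.5] w 26.3
dp [-0.04, -8.17, -0.09] ang [0.0, -0.02, -8.5]
```

Call:
{"op": "jog_arm", "data": {"dp": [[0,-1.6,0],[0,-3.2,0],[0,-4.9,0],[0,-6.5,0],[0,-8.2,0]], "angular": [[0,0,-1.7],[0,0,-3.4],[0,0,-5.1],[0,0,-6.8],[0,0,-8.5]], "claw": [15,15,15,15,15]}}

```text
t: 29.95
eef_pos: [0.5113, 0.0104, 0.1526]
tool_rot: [0.0, 0.926, 0.377, 0.001]
contact_force: [0.4, 0.3, -0.5]
gripper_width: 0.308
```

```bash
python3 -c "
from h import *
st();go(.483,.16,.145,-3)"
```

```text
t 29.95 p [0.5113 0.0104 0.1526] phi -45.7 zax [ 0.002  0.001 -1.   ] q [-0.65  0.29  0.61  2.02 -0.21  0.9  -0.73] F [ 0.4  0.3 -0.5] w 26.3
dp [3.37, -5.07, 0.31] ang [0.02, -0.02, -8.54]
```

Call:
{"op": "jog_arm", "data": {"dp": [[0.7,-1,0],[1.4,-2,0],[2,-3,0],[2.7,-4,0.1],[3.4,-5.1,0.3]], "angular": [[0,0,-1.7],[0,0,-3.4],[0,0,-5.1],[0,0,-6.8],[0,0,-8.5]], "claw": [15,15,15,15,15]}}

```text
t: 30.45
eef_pos: [0.4843, 0.1608, 0.1453]
tool_rot: [0.001, 0.727, 0.687, 0.001]
contact_force: [0.7, 0.7, -1.6]
gripper_width: 0.305
```

```bash
python3 -c "
from h import *
st();go(.482,.174,.07,0.9)"
```

```text
t 30.45 p [0.4843 0.1608 0.1453] phi -3.2 zax [ 0.003  0.001 -1.   ] q [-0.77  0.27  0.39  2.02 -0.13  0.87 -0.36] F [ 0.7  0.7 -1.6] w 26.0
dp [0.52, -0.13, 3.01] ang [0.03, -0.01, -0.82]
```

Call:
{"op": "jog_arm", "data": {"dp": [[0.3,-0.1,0.6],[0.5,-0.1,1.3],[0.5,-0.1,2],[0.5,-0.1,2.7],[0.5,-0.1,3]], "angular": [[0,0,-0.9],[0,0,-0.9],[0,0,-0.9],[0,0,-0.9],[0,0,-0.9]], "claw": [15,15,15,15,15]}}

```text
t: 30.95
eef_pos: [0.4817, 0.1722, 0.0684]
tool_rot: [0.0, 0.701, 0.713, -0.0]
contact_force: [-0.3, 0.7, -1.2]
gripper_width: 0.305
```

```bash
python3 -c "
from h import *
st();c=shot('wrist','w20.png');go(.482,.1746,-.005,0.9);st()"
```

```text
t 30.95 p [0.4817 0.1722 0.0684] phi 1.0 zax [-0.    -0.001 -1.   ] q [-0.74  0.39  0.34  2.07 -0.19  0.71 -0.26] F [-0.3  0.7 -1.2] w 26.0
dp [0.1, 0.03, 2.91] ang [-0.01, 0.01, 0.02]
t 31.0 p [0.4813 0.1721 0.0678] phi 1.0 zax [-0.001 -0.001 -1.   ] q [-0.74  0.39  0.34  2.07 -0.2   0.71 -0.26] F [ 0.1  0.8 -1.3] w 26.2
```

View pics/w20.png

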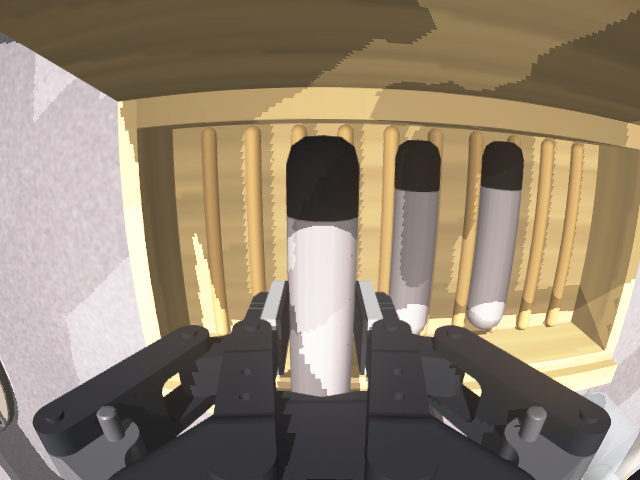

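Call:
{"op": "jog_arm", "data": {"dp": [[0,0,0.6],[0.05,0,1.2],[0.05,0,1.8],[0.05,0,2.4],[0.05,0,2.8]], "angular": [[0,0,0],[0,0,0],[0,0,0],[0,0,0],[0,0,0]], "claw": [15,15,15,15,15]}}

```text
t: 31.5
eef_pos: [0.4824, 0.174, -0.0011]
tool_rot: [0.0, 0.701, 0.713, 0.0]
contact_force: [-0.8, 0.4, -0.1]
gripper_width: 0.308
```

```bash
python3 -c "
from h import *
st();go(.482,.1746,-.012,0.9);"
```

```text
t 31.5 p [ 0.4824  0.174  -0.0011] phi 1.0 zax [ 0.001  0.    -1.   ] q [-0.69  0.51  0.28  2.1  -0.26  0.56 -0.21] F [-0.8  0.4 -0.1] w 26.3
dp [0.02, -0.02, 0.44] ang [0.01, -0.0, 0.02]
```

Call:
{"op": "jog_arm", "data": {"dp": [[0,0,0.2],[0,0,0.35],[0,0,0.42],[0,0,0.46],[0,0,0.48]], "angular": [[0,0,0],[0,0,0],[0,0,0],[0,0,0],[0,0,0]], "claw": [15,15,15,15,15]}}

```text
t: 32.0
eef_pos: [0.4821, 0.1741, -0.013]
tool_rot: [0.0, 0.701, 0.713, 0.0]
contact_force: [-1.8, -0.3, 6.8]
gripper_width: 0.309
```

```bash
python3 -c "
from h import *
st()"
```

```text
t 32.0 p [ 0.4821  0.1741 -0.013 ] phi 1.0 zax [ 0.  0. -1.] q [-0.68  0.53  0.27  2.1  -0.27  0.54 -0.2 ] F [-1.8 -0.3  6.8] w 26.4
```

Contact at 7 N. Release and rise.

Call:
{"op": "jog_arm", "data": {"dp": [[0,0,0],[0,0,0],[0,0,0],[0,0,0],[0,0,-0.2]], "angular": [[0,0,0],[0,0,0],[0,0,0],[0,0,0],[0,0,0]], "claw": [30,35,42,42,42]}}

```text
t: 32.5
eef_pos: [0.4814, 0.1738, -0.0086]
tool_rot: [-0.0, 0.701, 0.713, -0.0]
contact_force: [0.2, -0.1, 0.0]
gripper_width: 0.492
```

Call:
{"op": "jog_arm", "data": {"dp": [[0,0,-0.6],[0,0,-1.6],[0,0,-3],[0,0,-5],[0,0,-7]], "angular": [[0,0,0],[0,0,0],[0,0,0],[0,0,0],[0,0,0]], "claw": [42,42,42,42,42]}}

```text
t: 33.0
eef_pos: [0.4812, 0.1735, 0.1683]
tool_rot: [-0.0, 0.701, 0.713, -0.001]
contact_force: [0.6, 1.8, 0.9]
gripper_width: 0.491
```

Run:
```python
from h import *
st();c=shot('wrist','w21.png');shot('side','s21.png');shot('scene','sc21.png')
s=load('side0')
```

```text
t 33.0 p [0.4812 0.1735 0.1683] phi 1.0 zax [-0.001 -0.001 -1.   ] q [-0.8   0.24  0.39  1.99 -0.12  0.93 -0.33] F [0.6 1.8 0.9] w 42.0
```

View pics/w21.png

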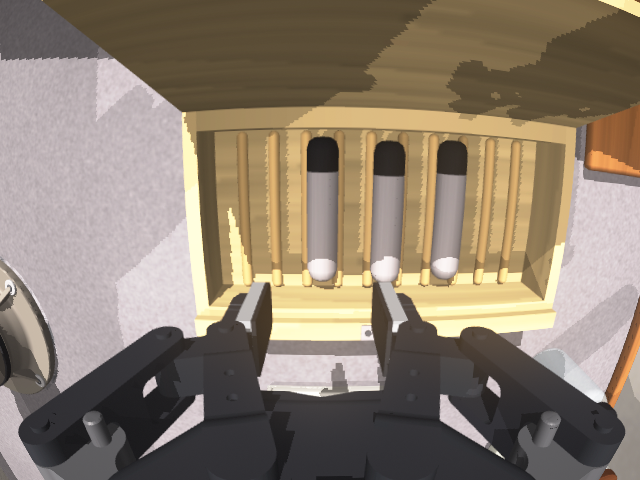

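View pics/sc21.png

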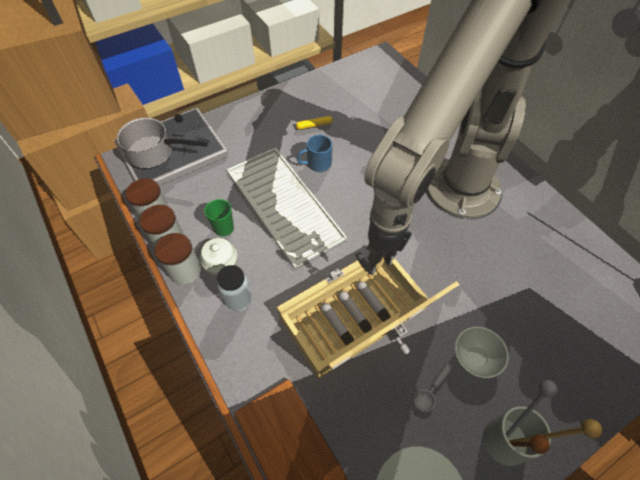

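The tray is empty and three tubes lie in grooves. I'll check their positions along the groove.

Run:
```python
from h import *
c=load('w21'); o=np.array([.540,.1755,0]); Rb=R.from_euler('z',-.9,degrees=True)
for a,b in [((322,137),(322,283)),((390,141),(385,283)),((453,140),(444,280))]:
    p=wray(c,*a,.0273);q=wray(c,*b,.0273);d=Rb.apply(p-q);print(Rb.apply((p+q)/2-o).round(4),np.linalg.norm(d).round(4),np.rad2deg(np.arctan2(d[0],d[1])).round(2))
```

```text
[-0.059  -0.0006  0.0273] 0.1328 -0.16
[ 0.     -0.002   0.0273] 0.1307 -0.39
[0.0582 0.0009 0.0273] 0.1325 -0.65
```

All three sit within 2 mm of centre and 0.7 deg of the groove. Next is the lid: I rise, shut the fingers, and go behind it at x≈0.455, away from the bolt.

Call:
{"op": "jog_arm", "data": {"dp": [[0,-0.2,-1.5],[0,-0.4,-3],[0,-0.7,-4.5],[0,-0.9,-6],[0,-1.1,-7]], "angular": [[0,0,0],[0,0,0],[0,0,0],[0,0,0],[0,0,0]], "claw": [30,20,10,0,0]}}

```text
t: 33.65
eef_pos: [0.4541, 0.1734, 0.3432]
tool_rot: [0.0, 0.701, 0.713, 0.0]
contact_force: [0.1, 1.0, 0.3]
gripper_width: 0.001
```

Run:
```python
from h import *
st();go(.455,.37,.34,1)
sc=load('sc21')
for p,z in [((482,352),.03),((430,390),.0)]: print(ray(sc,*p,z).round(3))
```

```text
t 33.65 p [0.4541 0.1734 0.3432] phi 1.0 zax [ 0.001  0.001 -1.   ] q [-0.87  0.03  0.39  1.8  -0.01  1.31 -0.46] F [0.1 1.  0.3] w 0.1
dp [7.86, 0.17, 0.13] ang [0.01, -0.01, 0.0]
[0.334 0.438 0.03 ]
[0.493 0.438 0.   ]
```

Call:
{"op": "jog_arm", "data": {"dp": [[1.5,0,0],[3,0,0],[4.5,0,0],[6,0.1,0],[8,0.1,0]], "angular": [[0,0,0],[0,0,0],[0,0,0],[0,0,0],[0,0,0]], "claw": [0,0,0,0,0]}}

```text
t: 34.15
eef_pos: [0.4536, 0.3729, 0.3406]
tool_rot: [0.0, 0.702, 0.712, -0.001]
contact_force: [0.2, 0.3, -0.2]
gripper_width: 0.002
```

Run:
```python
from h import *
st();go(.455,.37,.175,1)
```

```text
t 34.15 p [0.4536 0.3729 0.3406] phi 0.8 zax [-0.001 -0.002 -1.   ] q [-1.03  0.23  0.29  1.59 -0.07  1.34 -0.72] F [ 0.2  0.3 -0.2] w 0.1
dp [-0.1, 0.06, 6.63] ang [-0.01, 0.02, -0.03]
```

Call:
{"op": "jog_arm", "data": {"dp": [[0,0,1.3],[0,0,2.6],[0,0,3.9],[0,0,5.2],[0,0,6.4]], "angular": [[0,0,0],[0,0,0],[0,0,0],[0,0,0],[0,0,0]], "claw": [0,0,0,0,0]}}

```text
t: 34.65
eef_pos: [0.4522, 0.3726, 0.1788]
tool_rot: [0.0, 0.701, 0.713, -0.002]
contact_force: [0.4, 1.2, 0.1]
gripper_width: 0.0
```

Run:
```python
from h import *
st();shot('wrist','w22.png');b=shot('side','s22.png');a=shot('scene','sc22.png')
x=cv2.resize(a['pixels'][220:390,270:470],None,fx=2,fy=2);y=cv2.resize(b['pixels'][90:260,220:420],None,fx=2,fy=2)
cv2.imwrite('pics/c22.png',np.hstack([x,y]))
```

```text
t 34.65 p [0.4522 0.3726 0.1788] phi 1.0 zax [-0.002 -0.002 -1.   ] q [-1.    0.35  0.27  1.8  -0.11  1.   -0.68] F [0.4 1.2 0.1] w 0.0
```

View pics/c22.png

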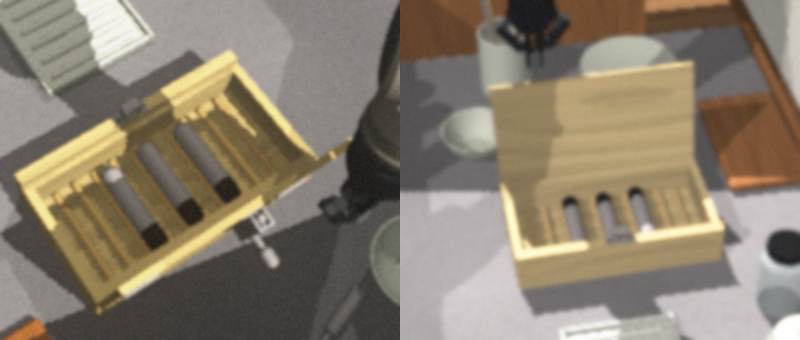

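View pics/w22.png

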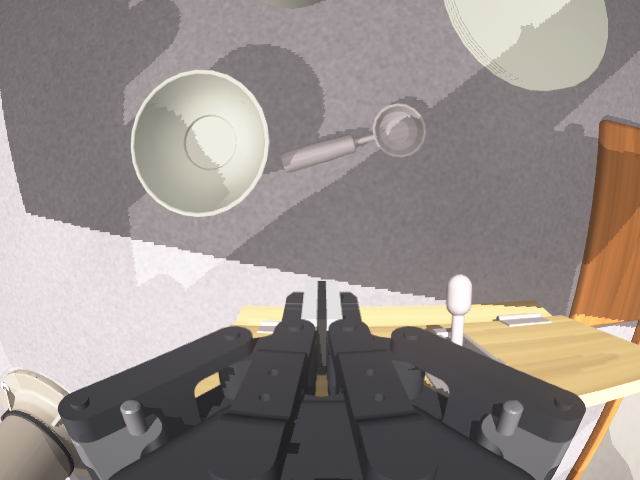

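Run:
```python
from h import *
c=load('s22')
for z in (.16,.18,.2,.22,.24): print(z,ray(c,288.5,123,z).round(3),'edge',ray(c,290,132,z).round(3))
go(.455,.30,.195,1)
```

```text
0.16 [0.461 0.448 0.16 ] edge [0.459 0.394 0.16 ]
0.18 [0.459 0.419 0.18 ] edge [0.456 0.367 0.18 ]
0.2 [0.456 0.391 0.2  ] edge [0.453 0.339 0.2  ]
0.22 [0.453 0.362 0.22 ] edge [0.45  0.312 0.22 ]
0.24 [0.45  0.334 0.24 ] edge [0.448 0.284 0.24 ]
dp [-2.88, 0.08, -0.62] ang [-0.05, 0.05, 0.0]
```

Call:
{"op": "jog_arm", "data": {"dp": [[-0.8,0,0],[-1.6,0,0],[-2.2,0,0],[-2.8,0,0],[-3.3,0,0]], "angular": [[0,0,0],[0,0,0],[0,0,0],[0,0,0],[0,0,0]], "claw": [0,0,0,0,0]}}

```text
t: 35.3
eef_pos: [0.4555, 0.2906, 0.183]
tool_rot: [-0.0, 0.701, 0.713, 0.002]
contact_force: [0.6, 3.6, 2.1]
gripper_width: -0.0
```

Run:
```python
from h import *
st();b=shot('side','s23.png');go(.455,.262,.178,1);go(.455,.212,.162,1)
cv2.imwrite('pics/s23c.png',cv2.resize(b['pixels'][90:260,220:420],None,fx=3,fy=3))
```

```text
t 35.3 p [0.4555 0.2906 0.183 ] phi 1.0 zax [ 0.002  0.003 -1.   ] q [-0.93  0.27  0.29  1.91 -0.09  0.97 -0.57] F [0.6 3.6 2.1] w -0.0
dp [-1.03, -0.04, 0.18] ang [0.01, -0.0, -0.03]
dp [-3.03, -0.07, 0.82] ang [0.01, -0.0, -0.03]
```

View pics/s23c.png

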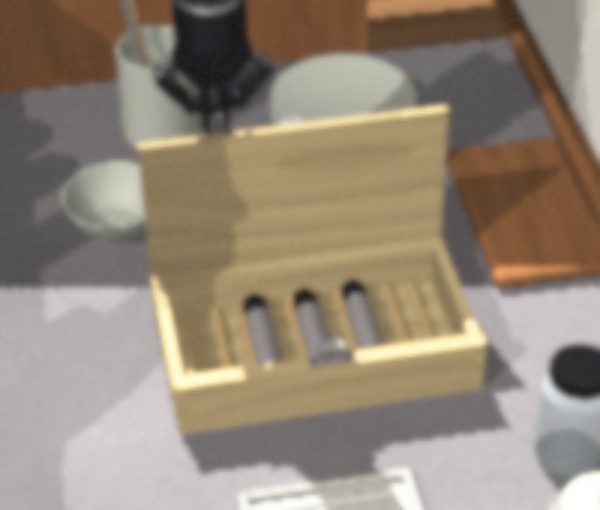

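Contact shows about 4 N and the lid has begun to move. I'll follow the arc.

Call:
{"op": "jog_arm", "data": {"dp": [[-0.5,0,0.1],[-1,0,0.2],[-1.7,0,0.35],[-2.4,0,0.6],[-3,0,0.85]], "angular": [[0,0,0],[0,0,0],[0,0,0],[0,0,0],[0,0,0]], "claw": [0,0,0,0,0]}}

```text
t: 35.85
eef_pos: [0.4559, 0.2136, 0.1598]
tool_rot: [0.0, 0.701, 0.713, -0.001]
contact_force: [1.0, 1.2, 3.8]
gripper_width: -0.001
```

Run:
```python
from h import *
st();b=shot('side','s24.png');go(.455,.192,.148,1);go(.455,.17,.13,1)
cv2.imwrite('pics/s24c.png',cv2.resize(b['pixels'][90:260,220:420],None,fx=3,fy=3))
```

```text
t 35.85 p [0.4559 0.2136 0.1598] phi 1.0 zax [-0.    -0.001 -1.   ] q [-0.84  0.24  0.32  2.01 -0.09  0.91 -0.45] F [1.  1.2 3.8] w -0.1
dp [-0.73, -0.02, 0.43] ang [-0.03, 0.04, -0.04]
dp [-1.61, -0.03, 1.15] ang [-0.03, 0.04, -0.04]
```

View pics/s24c.png

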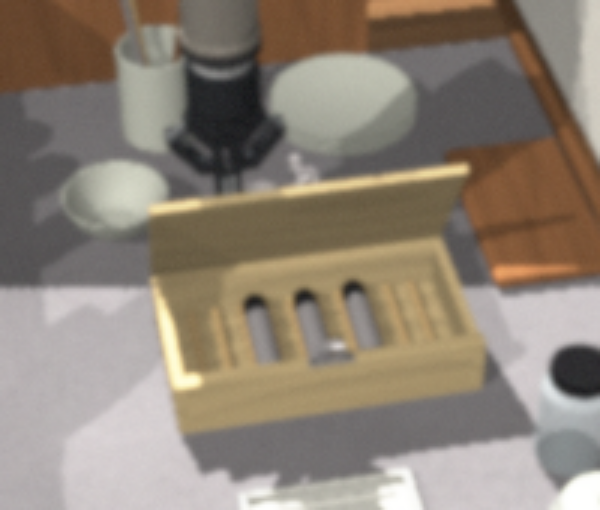

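Call:
{"op": "jog_arm", "data": {"dp": [[-0.5,0,0.25],[-0.9,0,0.5],[-1.3,0,0.85],[-1.6,0,1.2],[-2,0,1.6]], "angular": [[0,0,0],[0,0,0],[0,0,0],[0,0,0],[0,0,0]], "claw": [0,0,0,0,0]}}

```text
t: 36.4
eef_pos: [0.4569, 0.1656, 0.1195]
tool_rot: [-0.0, 0.701, 0.714, -0.0]
contact_force: [0.8, 2.3, 0.7]
gripper_width: 0.001
```

Run:
```python
from h import *
st();go(.455,.144,.088,1);go(.455,.134,.05,1)
```

```text
t 36.4 p [0.4569 0.1656 0.1195] phi 1.1 zax [-0. -0. -1.] q [-0.76  0.27  0.34  2.09 -0.12  0.8  -0.33] F [0.8 2.3 0.7] w 0.1
dp [-0.86, -0.09, 1.26] ang [-0.0, 0.0, 0.01]
dp [-1.26, -0.1, 2.78] ang [-0.0, 0.0, 0.01]
```

Call:
{"op": "jog_arm", "data": {"dp": [[-0.3,0,0.4],[-0.6,0,0.8],[-0.85,0,1.3],[-1,0,1.8],[-1.15,0,2.3]], "angular": [[0,0,0],[0,0,0],[0,0,0],[0,0,0],[0,0,0]], "claw": [0,0,0,0,0]}}

```text
t: 36.9
eef_pos: [0.4573, 0.1368, 0.0617]
tool_rot: [-0.0, 0.701, 0.713, -0.0]
contact_force: [-0.3, -0.5, 1.0]
gripper_width: -0.003
```

Run:
```python
from h import *
st();go(.455,.132,.036,1)
b=shot('side','s25.png')
cv2.imwrite('pics/s25c.png',cv2.resize(b['pixels'][90:260,220:420],None,fx=3,fy=3))
```

```text
t 36.9 p [0.4573 0.1368 0.0617] phi 1.0 zax [-0. -0. -1.] q [-0.69  0.35  0.32  2.15 -0.18  0.66 -0.23] F [-0.3 -0.5  1. ] w -0.3
dp [-0.19, -0.09, 1.03] ang [-0.01, 0.0, 0.0]
```

View pics/s25c.png

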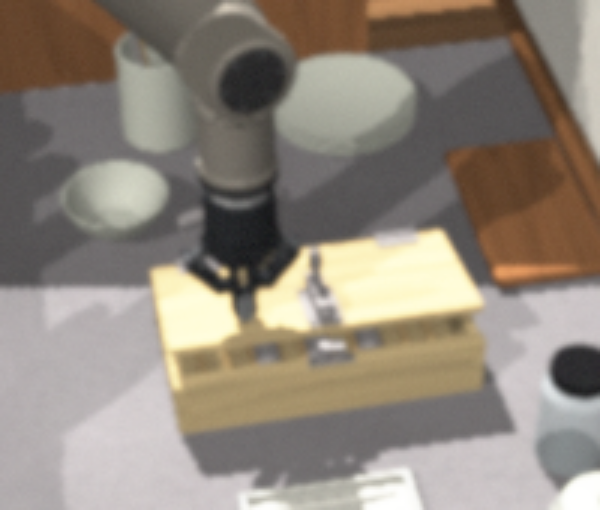

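Call:
{"op": "jog_arm", "data": {"dp": [[0,0,0.2],[-0.1,0,0.4],[-0.1,0,0.6],[-0.15,0,0.8],[-0.15,0,0.9]], "angular": [[0,0,0],[0,0,0],[0,0,0],[0,0,0],[0,0,0]], "claw": [0,0,0,0,0]}}

```text
t: 37.45
eef_pos: [0.4574, 0.1335, 0.04]
tool_rot: [-0.0, 0.701, 0.713, -0.0]
contact_force: [-0.3, -0.5, -0.6]
gripper_width: -0.002
```

Run:
```python
from h import *
st()
b=shot('side','s26.png')
cv2.imwrite('pics/s26c.png',cv2.resize(b['pixels'][140:260,240:400],None,fx=4,fy=4,interpolation=cv2.INTER_CUBIC))
```

```text
t 37.45 p [0.4574 0.1335 0.04  ] phi 1.0 zax [-0. -0. -1.] q [-0.66  0.39  0.3   2.17 -0.2   0.61 -0.2 ] F [-0.3 -0.5 -0.6] w -0.1
```

View pics/s26c.png

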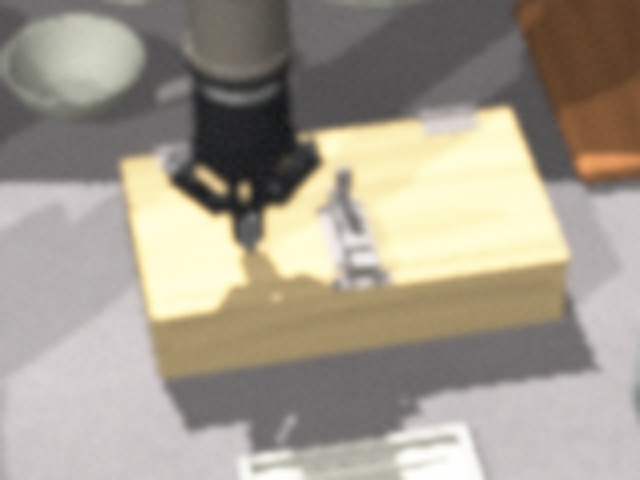

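Call:
{"op": "jog_arm", "data": {"dp": [[0,0,0.1],[0,0,0.2],[0,0,0.25],[0,0,0.3],[0,0,0.35]], "angular": [[0,0,0],[0,0,0],[0,0,0],[0,0,0],[0,0,0]], "claw": [0,0,0,0,0]}}

```text
t: 38.0
eef_pos: [0.4577, 0.1337, 0.0329]
tool_rot: [-0.0, 0.701, 0.713, 0.0]
contact_force: [-9.1, -2.1, 34.2]
gripper_width: 0.001
```

Run:
```python
from h import *
st()
```

```text
t 38.0 p [0.4577 0.1337 0.0329] phi 1.0 zax [-0.     0.001 -1.   ] q [-0.66  0.4   0.3   2.17 -0.21  0.6  -0.2 ] F [-9.1 -2.1 34.2] w 0.1
```

The lid is down against its stop, with 34 N felt at tip height 71 mm. I rise and look at the bolt.

Call:
{"op": "jog_arm", "data": {"dp": [[0,0,-0.6],[0,0,-2],[0,0,-4],[0,0.3,-5.5],[0,0.6,-6]], "angular": [[0,0,0],[0,0,0],[0,0,0],[0,0,0],[0,0,0]], "claw": [0,0,0,0,0]}}

```text
t: 38.5
eef_pos: [0.4749, 0.1346, 0.1858]
tool_rot: [0.001, 0.701, 0.713, 0.003]
contact_force: [1.0, 0.7, -0.1]
gripper_width: -0.001
```

Run:
```python
from h import *
st();go(.54,.06,.19,1)
```

```text
t 38.5 p [0.4749 0.1346 0.1858] phi 1.0 zax [ 0.006  0.004 -1.   ] q [-0.73  0.18  0.38  2.01 -0.08  0.95 -0.3 ] F [ 1.   0.7 -0.1] w -0.1
dp [-3.03, 2.55, -0.16] ang [0.07, -0.04, 0.0]
```

Call:
{"op": "jog_arm", "data": {"dp": [[-0.8,0.6,0],[-1.6,1.2,0],[-2.4,2,0],[-3,2.5,0],[-3,2.5,0]], "angular": [[0,0,0],[0,0,0],[0,0,0],[0,0,0],[0,0,0]], "claw": [0,0,0,0,0]}}

```text
t: 39.0
eef_pos: [0.5377, 0.0572, 0.1817]
tool_rot: [0.001, 0.702, 0.712, -0.0]
contact_force: [-0.3, 0.5, 0.7]
gripper_width: 0.002
```

Run:
```python
from h import *
st();shot('wrist','w27.png');st()
```

```text
t 39.0 p [0.5377 0.0572 0.1817] phi 0.8 zax [ 0.001 -0.001 -1.   ] q [-0.58  0.28  0.43  1.91 -0.14  0.97 -0.07] F [-0.3  0.5  0.7] w 0.1
t 39.05 p [0.5366 0.0588 0.1814] phi 0.9 zax [-0. -0. -1.] q [-0.58  0.28  0.43  1.92 -0.14  0.97 -0.07] F [-0.4  0.7  0.2] w 0.1
```

View pics/w27.png

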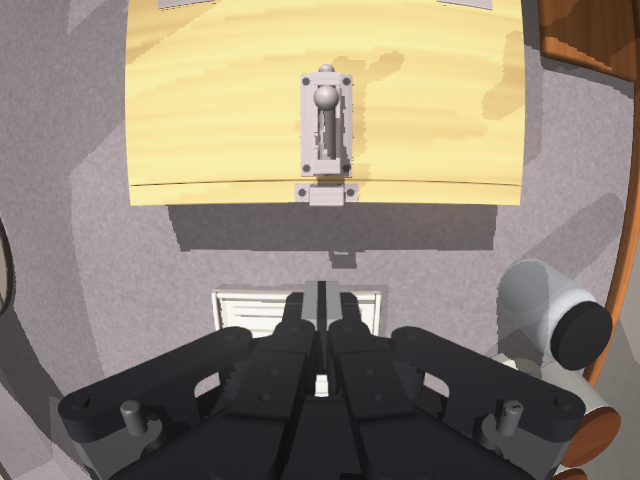

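Run:
```python
from h import *
c=load('w27')
for p,z in [((326,97),.128),((326,97),.121),((327,193),.096),((131,186),.071),((522,184),.071),((130,205),.071),((521,204),.071),((327,176),.094)]: print(p,wray(c,*p,z).round(4))
cv2.imwrite('pics/w27c.png',cv2.resize(c['pixels'][50:220,250:410],None,fx=3.5,fy=3.5,interpolation=cv2.INTER_CUBIC))
```

```text
(326, 97) [0.5387 0.149  0.128 ]
(326, 97) [0.5388 0.1498 0.121 ]
(327, 193) [0.5409 0.0835 0.096 ]
(131, 186) [0.3732 0.087  0.071 ]
(522, 184) [0.7113 0.094  0.071 ]
(130, 205) [0.3707 0.0704 0.071 ]
(521, 204) [0.7125 0.0763 0.071 ]
(327, 176) [0.5407 0.0957 0.094 ]
```

View pics/w27c.png

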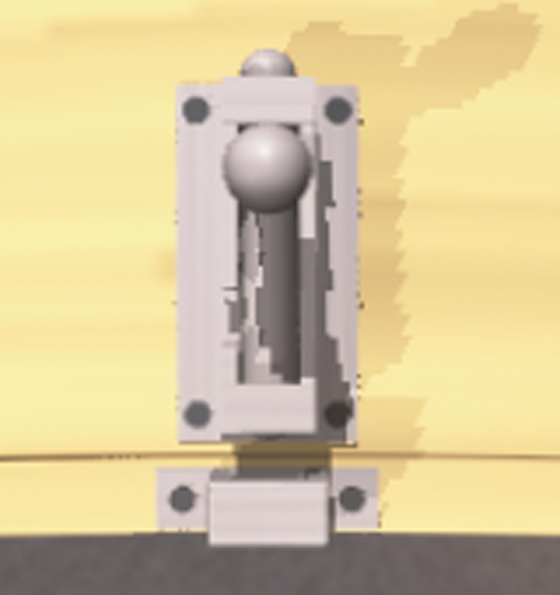

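Call:
{"op": "jog_arm", "data": {"dp": [[1.3,0,0],[2.7,0,0],[4,0.05,0],[5.5,0.05,0],[5.5,0.05,0]], "angular": [[0,0,0],[0,0,0],[0,0,0],[0,0,0],[0,0,0]], "claw": [0,0,0,0,0]}}

```text
t: 39.55
eef_pos: [0.5329, 0.2055, 0.1812]
tool_rot: [-0.002, 0.697, 0.717, 0.001]
contact_force: [-0.2, 0.8, -0.8]
gripper_width: -0.001
```

Run:
```python
from h import *
st();go(.539,.19,.075,1)
```

```text
t 39.55 p [0.5329 0.2055 0.1812] phi 1.6 zax [-0.001  0.003 -1.   ] q [-0.76  0.33  0.36  1.84 -0.14  0.99 -0.31] F [-0.2  0.8 -0.8] w -0.1
dp [-0.64, 0.23, 4.25] ang [-0.01, -0.04, 0.12]
```

Call:
{"op": "jog_arm", "data": {"dp": [[-0.2,0.1,1],[-0.4,0.2,2],[-0.4,0.2,3],[-0.4,0.2,4],[-0.4,0.2,4.2]], "angular": [[0,0,0],[0,0,0],[0,0,0],[0,0,0],[0,0,0]], "claw": [0,0,0,0,0]}}

```text
t: 40.05
eef_pos: [0.5374, 0.1872, 0.074]
tool_rot: [-0.001, 0.7, 0.714, -0.002]
contact_force: [-0.6, -0.0, -0.2]
gripper_width: -0.001
```

Run:
```python
from h import *
st();go(.539,.17,.075,1)
b=shot('side','s28.png');a=shot('scene','sc28.png')
x=cv2.resize(a['pixels'][230:380,270:470],None,fx=2,fy=2,interpolation=cv2.INTER_CUBIC);y=cv2.resize(b['pixels'][100:250,220:420],None,fx=2,fy=2,interpolation=cv2.INTER_CUBIC)
cv2.imwrite('pics/c28.png',np.hstack([x,y]))
```

```text
t 40.05 p [0.5374 0.1872 0.074 ] phi 1.1 zax [-0.005 -0.002 -1.   ] q [-0.7   0.47  0.33  1.93 -0.21  0.78 -0.23] F [-0.6 -0.  -0.2] w -0.1
dp [-0.69, 0.05, -0.04] ang [-0.06, 0.02, 0.01]
```

View pics/c28.png

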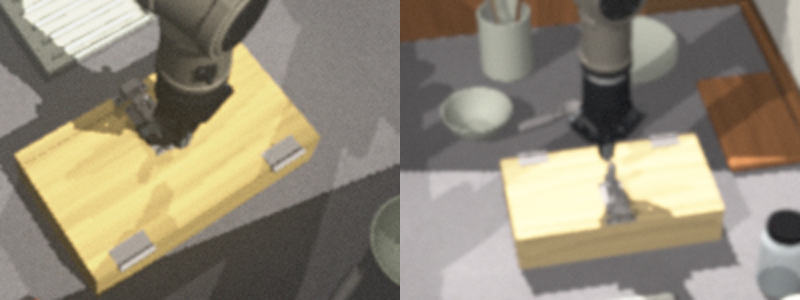

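The finger stands behind the knob. I push toward -y.

Call:
{"op": "jog_arm", "data": {"dp": [[-0.3,0,0],[-0.6,0,0],[-0.8,0,0],[-1,0,0],[-1.2,0,0]], "angular": [[0,0,0],[0,0,0],[0,0,0],[0,0,0],[0,0,0]], "claw": [0,0,0,0,0]}}

```text
t: 40.65
eef_pos: [0.5415, 0.1581, 0.0774]
tool_rot: [0.0, 0.701, 0.714, 0.001]
contact_force: [0.6, 2.2, 2.0]
gripper_width: 0.002
```

Run:
```python
from h import *
st();go(.539,.145,.075,1)
```

```text
t 40.65 p [0.5415 0.1581 0.0774] phi 1.0 zax [ 0.002  0.002 -1.   ] q [-0.66  0.45  0.34  1.95 -0.21  0.77 -0.18] F [0.6 2.2 2. ] w 0.2
dp [-0.52, -0.11, 0.09] ang [0.02, -0.02, 0.01]
```

Call:
{"op": "jog_arm", "data": {"dp": [[-0.15,0,0],[-0.3,0,0],[-0.45,0,0],[-0.6,0,0],[-0.65,0,0]], "angular": [[0,0,0],[0,0,0],[0,0,0],[0,0,0],[0,0,0]], "claw": [0,0,0,0,0]}}

```text
t: 41.15
eef_pos: [0.5412, 0.1413, 0.0766]
tool_rot: [-0.0, 0.701, 0.713, 0.0]
contact_force: [0.4, 4.4, 0.9]
gripper_width: 0.003
```

Run:
```python
from h import *
st()
```

```text
t 41.15 p [0.5412 0.1413 0.0766] phi 1.0 zax [ 0.     0.001 -1.   ] q [-0.63  0.45  0.34  1.96 -0.21  0.77 -0.16] F [0.4 4.4 0.9] w 0.2
```

Call:
{"op": "jog_arm", "data": {"dp": [[-0.1,0,0],[-0.2,0,0],[-0.25,0,0],[-0.3,0,0],[-0.3,0,0]], "angular": [[0,0,0],[0,0,0],[0,0,0],[0,0,0],[0,0,0]], "claw": [0,0,0,0,0]}}

```text
t: 41.65
eef_pos: [0.5413, 0.1405, 0.0769]
tool_rot: [-0.002, 0.699, 0.715, 0.003]
contact_force: [-0.1, 17.2, 2.0]
gripper_width: 0.002
```

Run:
```python
from h import *
st()
```

```text
t 41.65 p [0.5413 0.1405 0.0769] phi 1.3 zax [ 0.001  0.007 -1.   ] q [-0.62  0.44  0.33  1.96 -0.21  0.77 -0.14] F [-0.1 17.2  2. ] w 0.1
```

The bolt is at its stop, with 17 N and no further travel. I back off, rise and move to the +x side of the handle.

Call:
{"op": "jog_arm", "data": {"dp": [[0.4,0,0],[0.8,0,0],[0.8,0,-1],[0.8,0.2,-2.5],[0.8,0.6,-3.2]], "angular": [[0,0,0],[0,0,0],[0,0,0],[0,0,0],[0,0,0]], "claw": [0,0,0,0,0]}}

```text
t: 42.15
eef_pos: [0.5565, 0.1532, 0.1588]
tool_rot: [0.001, 0.701, 0.713, 0.0]
contact_force: [0.3, -0.1, 0.9]
gripper_width: -0.002
```

Run:
```python
from h import *
st();go(.585,.09,.165,1)
```

```text
t 42.15 p [0.5565 0.1532 0.1588] phi 1.0 zax [ 0.001 -0.    -1.   ] q [-0.67  0.37  0.38  1.85 -0.16  0.95 -0.21] F [ 0.3 -0.1  0.9] w -0.2
dp [-2.55, 1.1, -0.25] ang [0.02, 0.01, -0.01]
```

Call:
{"op": "jog_arm", "data": {"dp": [[-0.7,0.3,0],[-1.4,0.6,-0.2],[-2.1,0.9,-0.3],[-2.6,1.1,-0.3],[-2.6,1.1,-0.3]], "angular": [[0,0,0],[0,0,0],[0,0,0],[0,0,0],[0,0,0]], "claw": [0,0,0,0,0]}}

```text
t: 42.65
eef_pos: [0.5848, 0.0865, 0.1637]
tool_rot: [0.0, 0.702, 0.712, -0.001]
contact_force: [1.0, -0.5, 0.4]
gripper_width: 0.002
```

Run:
```python
from h import *
st();c=shot('wrist','w29.png');go(.58,.1225,.075,1)
cv2.imwrite('pics/w29c.png',cv2.resize(c['pixels'][60:300,200:440],None,fx=2.5,fy=2.5,interpolation=cv2.INTER_CUBIC))
```

```text
t 42.65 p [0.5848 0.0865 0.1637] phi 0.8 zax [-0.    -0.002 -1.   ] q [-0.56  0.39  0.4   1.81 -0.17  0.98 -0.08] F [ 1.  -0.5  0.4] w 0.1
dp [1.37, -0.15, 3.54] ang [-0.01, 0.01, -0.02]
```

View pics/w29c.png

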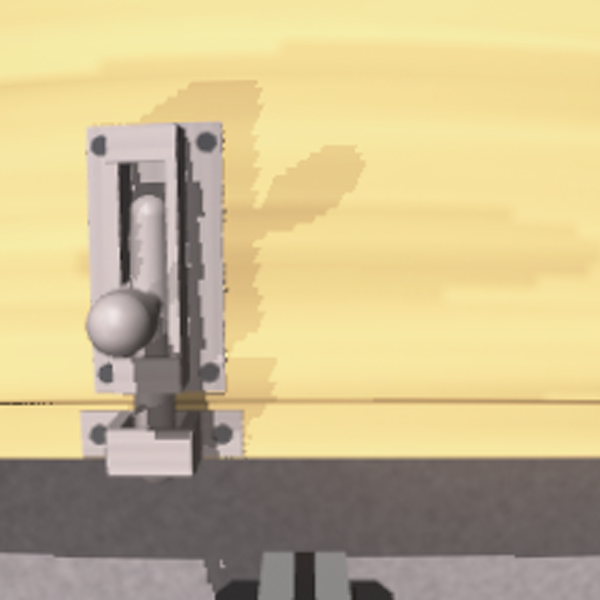

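Run:
```python
from h import *
c=load('w29')
print(wray(c,248.6,188.6,.126))
```

```text
[0.5401564  0.12225929 0.126     ]
```

Call:
{"op": "jog_arm", "data": {"dp": [[0.4,0,0],[0.9,0,0],[1.4,0,0],[1.4,0,0.8],[1.4,0,1.8]], "angular": [[0,0,0],[0,0,0],[0,0,0],[0,0,0],[0,0,0]], "claw": [0,0,0,0,0]}}

```text
t: 43.2
eef_pos: [0.5847, 0.1279, 0.1196]
tool_rot: [0.0, 0.7, 0.715, 0.002]
contact_force: [0.5, 1.0, -0.2]
gripper_width: 0.001
```

Run:
```python
from h import *
st();go(.578,.1225,.076,1)
```

```text
t 43.2 p [0.5847 0.1279 0.1196] phi 1.2 zax [ 0.003  0.002 -1.   ] q [-0.6   0.45  0.37  1.84 -0.2   0.89 -0.12] F [ 0.5  1.  -0.2] w 0.1
dp [-0.21, -0.28, 1.74] ang [0.03, -0.02, 0.04]
```

Call:
{"op": "jog_arm", "data": {"dp": [[-0.1,0,0.5],[-0.2,0,1],[-0.2,0,1.5],[-0.2,0,1.75],[-0.2,0,1.75]], "angular": [[0,0,0],[0,0,0],[0,0,0],[0,0,0],[0,0,0]], "claw": [0,0,0,0,0]}}

```text
t: 43.7
eef_pos: [0.5836, 0.1195, 0.0746]
tool_rot: [-0.0, 0.701, 0.713, -0.001]
contact_force: [0.2, 0.5, -0.1]
gripper_width: 0.001
```

Run:
```python
from h import *
st();go(.556,.1225,.076,1);go(.534,.1225,.074,1);go(.52,.1225,.07,1)
```

```text
t 43.7 p [0.5836 0.1195 0.0746] phi 1.0 zax [-0.001 -0.    -1.   ] q [-0.57  0.5   0.35  1.87 -0.23  0.81 -0.08] F [ 0.2  0.5 -0.1] w 0.1
dp [0.14, -1.1, -0.06] ang [-0.01, 0.0, 0.0]
dp [0.16, -1.98, 0.03] ang [-0.01, 0.0, 0.0]
dp [0.17, -2.54, 0.19] ang [-0.01, 0.0, 0.0]
```

Call:
{"op": "jog_arm", "data": {"dp": [[0.1,-0.6,0],[0.1,-1.1,0],[0.1,-1.5,0],[0.1,-1.8,0],[0.1,-2.1,0.05]], "angular": [[0,0,0],[0,0,0],[0,0,0],[0,0,0],[0,0,0]], "claw": [0,0,0,0,0]}}

```text
t: 44.2
eef_pos: [0.5316, 0.1212, 0.0746]
tool_rot: [0.0, 0.701, 0.713, 0.001]
contact_force: [2.0, 0.3, -0.4]
gripper_width: 0.001
```

Run:
```python
from h import *
st();go(.522,.1225,.072,1);go(.512,.1225,.063,1)
b=shot('side','s30.png');a=shot('scene','sc30.png')
x=cv2.resize(a['pixels'][230:380,270:470],None,fx=2,fy=2,interpolation=cv2.INTER_CUBIC);y=cv2.resize(b['pixels'][150:225,270:370],None,fx=4,fy=4,interpolation=cv2.INTER_CUBIC)
cv2.imwrite('pics/c30.png',np.hstack([x,y]))
```

```text
t 44.2 p [0.5316 0.1212 0.0746] phi 1.0 zax [ 0.001  0.001 -1.   ] q [-0.62  0.43  0.35  1.99 -0.21  0.75 -0.12] F [ 2.   0.3 -0.4] w 0.1
dp [0.06, -0.38, 0.1] ang [0.02, -0.01, 0.0]
dp [0.07, -0.78, 0.46] ang [0.02, -0.01, 0.0]
```

View pics/c30.png

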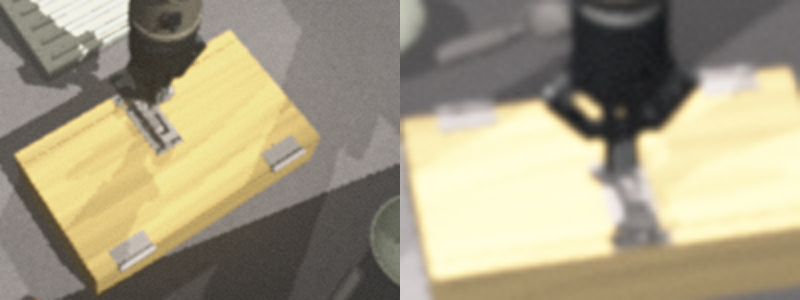

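Call:
{"op": "jog_arm", "data": {"dp": [[0.05,-0.25,0.05],[0.05,-0.5,0.15],[0.05,-0.7,0.3],[0.05,-0.85,0.45],[0.05,-1,0.6]], "angular": [[0,0,0],[0,0,0],[0,0,0],[0,0,0],[0,0,0]], "claw": [0,0,0,0,0]}}

```text
t: 44.8
eef_pos: [0.5059, 0.1219, 0.0586]
tool_rot: [-0.0, 0.701, 0.713, -0.0]
contact_force: [0.7, 0.1, 0.0]
gripper_width: -0.002
```

Run:
```python
from h import *
st();go(.503,.1225,.055,1)
```

```text
t 44.8 p [0.5059 0.1219 0.0586] phi 1.0 zax [-0. -0. -1.] q [-0.63  0.42  0.34  2.06 -0.22  0.7  -0.13] F [0.7 0.1 0. ] w -0.2
dp [0.03, -0.12, 0.14] ang [-0.01, 0.0, 0.0]
```

Call:
{"op": "jog_arm", "data": {"dp": [[0,-0.05,0.1],[0,-0.1,0.15],[0,-0.15,0.2],[0,-0.15,0.25],[0,-0.15,0.3]], "angular": [[0,0,0],[0,0,0],[0,0,0],[0,0,0],[0,0,0]], "claw": [0,0,0,0,0]}}

```text
t: 45.3
eef_pos: [0.5039, 0.1219, 0.0531]
tool_rot: [0.0, 0.701, 0.713, 0.001]
contact_force: [-4.3, -1.4, 24.2]
gripper_width: 0.003
```

Run:
```python
from h import *
st()
```

```text
t 45.3 p [0.5039 0.1219 0.0531] phi 1.0 zax [ 0.002  0.001 -1.   ] q [-0.63  0.43  0.34  2.07 -0.22  0.68 -0.13] F [-4.3 -1.4 24.2] w 0.2
```

The knob has bottomed at 24 N, tip at about 90 mm. I rise and look.

Call:
{"op": "jog_arm", "data": {"dp": [[0,0,-0.4],[0,0,-1.5],[0,0,-3],[-0.8,0.5,-4.2],[-1.8,1,-5]], "angular": [[0,0,0],[0,0,0],[0,0,0],[0,0,0],[0,0,0]], "claw": [0,0,0,0,0]}}

```text
t: 45.8
eef_pos: [0.5291, 0.0783, 0.1789]
tool_rot: [0.0, 0.7, 0.714, 0.001]
contact_force: [0.7, 0.4, -0.1]
gripper_width: 0.001
```

Call:
{"op": "jog_arm", "data": {"dp": [[-0.4,0,0],[-0.8,0,0],[-0.8,0,0],[-0.8,0,0],[-0.8,0,0]], "angular": [[0,0,0],[0,0,0],[0,0,0],[0,0,0],[0,0,0]], "claw": [0,0,0,0,0]}}

```text
t: 46.3
eef_pos: [0.528, 0.0584, 0.1757]
tool_rot: [-0.001, 0.7, 0.714, -0.001]
contact_force: [0.1, -0.4, 0.4]
gripper_width: 0.002
```

Run:
```python
from h import *
st();c=shot('wrist','w31.png');shot('scene','sc31.png')
cv2.imwrite('pics/w31c.png',cv2.resize(c['pixels'][40:280,200:440],None,fx=2.5,fy=2.5,interpolation=cv2.INTER_CUBIC))
```

```text
t 46.3 p [0.528  0.0584 0.1757] phi 1.1 zax [-0.002 -0.    -1.   ] q [-0.58  0.27  0.43  1.94 -0.14  0.96 -0.07] F [ 0.1 -0.4  0.4] w 0.2
```

View pics/w31c.png

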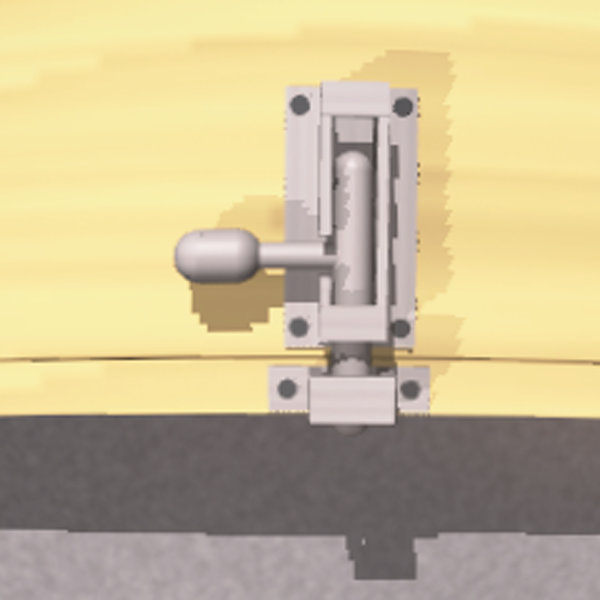

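View pics/sc31.png

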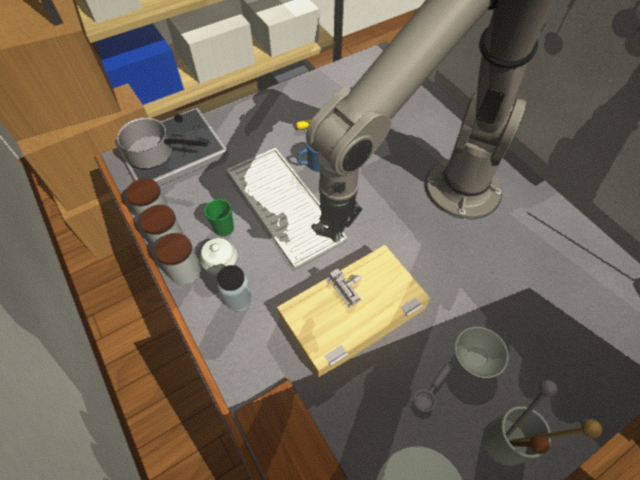

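The stem lies in the notch (crop knob at (217,255)), the bolt's nose is through the keeper at (352,400), and the lid is flush. The tray is empty, the other things stand where they did, and the arm is clear, so I hand in.

```bash
python3 -c "
from h import *
st();print(hand_in());st()"
```

```text
t 46.4 p [0.5284 0.0582 0.1761] phi 1.1 zax [-0.001 -0.    -1.   ] q [-0.58  0.27  0.43  1.94 -0.14  0.96 -0.07] F [-0.3  0.9  0.4] w -0.1
the job is handed in; nothing more can be done
None
the job is handed in; nothing more can be done
```

I laid all three steel tubes that were on the tray into the box, in grooves -58, 0 and +58 mm. I then shut the lid, slid the bolt across to its stop and turned the handle down into the notch. The job was handed in at 46 s, and no verdict was reported.

**Last checks**
- **Tubes:** before the lid was shut they lay within 2 mm of the middle and 0.7° of the groove direction.
- **Lid:** it met its stop at 34 N and looks flush.
- **Bolt:** it would go no further at 17 N. The knob measured 52 mm forward of the box middle, which is fully across.
- **Handle:** it bottomed at 24 N and the last picture shows its stem in the notch. I did not measure its angle.
- **The rest:** the tray is empty, the other kitchen things look unmoved, and the arm reads no contact.

**What disagreed**
- **Tool tip:** the fingertips sit about 35 to 38 mm behind the reported tool point. My first closings on tube 1 therefore shut above it, and one regrip pressed the fingers down with about 35 N, probably on the tray ribs. I corrected for this afterwards.
- **Knocked tube:** the last tube had been shifted about 15 mm along its tray groove. I measured it again before picking it up.

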